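Weigh out a crosswise stack of battens

TASK

Weigh out this order of battens: with the scale still empty, press the terminal's left key (as the robot sees it) to zero it. Then stack all the battens there are flat on the scale's pan as a tower of crosswise layers: the bottom pair pointing away from the robot, two parallel battens to a layer, square to the pan and centred on it, about 90 mm apart centre to centre, each layer running across the one below; an odd last batten takes one side of the top layer as if its partner were to follow. With the tower standing, press the middle key and then the right key, one key at a time, and leave the tower standing and the other goods on the bench where they are.

Things in the scene. Friction and masses are not known exactly. Their poses are not given: they have to be found in the camera images.
- scale_top (a point): centre of the top face of the bench scale's square steel pan (190 x 190 mm, fixed, top 45 mm above the bench). x and y run parallel to the pan's sides (at yaw 0 x points away from the robot), z up.
- key_left (a joint): travel of the left (+y) key of the terminal, m: 0 up, 0.006 fully down; a round white spring key, 30 mm across, pressed straight down, about 5 N when fully down; it counts as pressed from 0.004 and springs back when let go
- key_left_top (a point): centre of the top face of the left (+y) key of the grey keypad terminal (fixed, 120 deep x 200 wide x 50 mm tall, left or right of the scale); its three keys stand in a row across its front, 60 mm apart; a display block 77 mm tall begins 44 mm behind the keys' centres. x points away from the robot, y along the row to the left
- key_middle (a joint): travel of the middle key of the terminal, m: 0 up, 0.006 fully down; a round white spring key, 30 mm across, pressed straight down, about 5 N when fully down; it counts as pressed from 0.004 and springs back when let go
- key_middle_top (a point): centre of the top face of the middle key of the grey keypad terminal (fixed, 120 deep x 200 wide x 50 mm tall, left or right of the scale); its three keys stand in a row across its front, 60 mm apart; a display block 77 mm tall begins 44 mm behind the keys' centres. x points away from the robot, y along the row to the left
- key_right (a joint): travel of the right (-y) key of the terminal, m: 0 up, 0.006 fully down; a round white spring key, 30 mm across, pressed straight down, about 5 N when fully down; it counts as pressed from 0.004 and springs back when let go
- key_right_top (a point): centre of the top face of the right (-y) key of the grey keypad terminal (fixed, 120 deep x 200 wide x 50 mm tall, left or right of the scale); its three keys stand in a row across its front, 60 mm apart; a display block 77 mm tall begins 44 mm behind the keys' centres. x points away from the robot, y along the row to the left
- batten1: plain wooden batten 160 x 36 x 24 mm, about 70 g, all alike; origin at its centre, x along its length, y across its width, z through its thickness. Lies flat on the bench or on a 3 mm black rubber mat. It may be absent.
- batten2: plain wooden batten 160 x 36 x 24 mm, about 70 g, all alike; origin at its centre, x along its length, y across its width, z through its thickness. Lies flat on the bench or on a 3 mm black rubber mat. It may be absent.
- batten3: plain wooden batten 160 x 36 x 24 mm, about 70 g, all alike; origin at its centre, x along its length, y across its width, z through its thickness. Lies flat on the bench or on a 3 mm black rubber mat. It may be absent.
- batten4: plain wooden batten 160 x 36 x 24 mm, about 70 g, all alike; origin at its centre, x along its length, y across its width, z through its thickness. Lies flat on the bench or on a 3 mm black rubber mat. It may be absent.
- batten5: plain wooden batten 160 x 36 x 24 mm, about 70 g, all alike; origin at its centre, x along its length, y across its width, z through its thickness. Lies flat on the bench or on a 3 mm black rubber mat. It may be absent.
- batten6: plain wooden batten 160 x 36 x 24 mm, about 70 g, all alike; origin at its centre, x along its length, y across its width, z through its thickness. Lies flat on the bench or on a 3 mm black rubber mat. It may be absent.
- batten7: plain wooden batten 160 x 36 x 24 mm, about 70 g, all alike; origin at its centre, x along its length, y across its width, z through its thickness. Lies flat on the bench or on a 3 mm black rubber mat. It may be absent.
- coupling: black plastic pipe coupling, an upright ring 64 mm across and 60 mm tall, behind the rubber mat; not part of the job. Origin at the centre of its underside.
- elbow: black plastic pipe elbow lying flat, about 90 mm, behind the keypad terminal; not part of the job. Origin under the bend.
- slot1a (a point): where the centre of a batten of layer 1 goes: 12 mm above the pan, 45 mm along the pan's y from its middle; the battens of this layer lie along the pan's x. A point fixed to the scale, nothing to see.
- slot1b (a point): where the centre of a batten of layer 1 goes: 12 mm above the pan, -45 mm along the pan's y from its middle; the battens of this layer lie along the pan's x. A point fixed to the scale, nothing to see.
- slot2a (a point): where the centre of a batten of layer 2 goes: 36 mm above the pan, 45 mm along the pan's x from its middle; the battens of this layer lie along the pan's y. A point fixed to the scale, nothing to see.
- slot2b (a point): where the centre of a batten of layer 2 goes: 36 mm above the pan, -45 mm along the pan's x from its middle; the battens of this layer lie along the pan's y. A point fixed to the scale, nothing to see.
- slot3a (a point): where the centre of a batten of layer 3 goes: 60 mm above the pan, 45 mm along the pan's y from its middle; the battens of this layer lie along the pan's x. A point fixed to the scale, nothing to see.
- slot3b (a point): where the centre of a batten of layer 3 goes: 60 mm above the pan, -45 mm along the pan's y from its middle; the battens of this layer lie along the pan's x. A point fixed to the scale, nothing to see.
- slot4a (a point): where the centre of a batten of layer 4 goes: 84 mm above the pan, 45 mm along the pan's x from its middle; the battens of this layer lie along the pan's y. A point fixed to the scale, nothing to see.
- slot4b (a point): where the centre of a batten of layer 4 goes: 84 mm above the pan, -45 mm along the pan's x from its middle; the battens of this layer lie along the pan's y. A point fixed to the scale, nothing to see.
Not all that is in view belongs to the job. What is shaped like the batten6 but grey is not meant.

How it is judged:
On the way, in this order (a step that is already met when the one before it is completed fails the run):
1. the left key is pressed alone while no batten is on the pan (value of joint key_left above 0.004 m and value of joint each of key_middle, key_right below 0.002 m and horizontal distance between each of batten1, batten2, batten3, batten4, batten5, batten6, batten7 and scale_top above 0.11 m), for 0.05 s.
2. all battens stand as a crosswise tower on the pan, let go (((angle between the x axis of batten1 and the x axis of scale_top, either way round below 0.2 rad and (distance between batten1 and slot1a below 0.018 m or distance between batten1 and slot1b below 0.018 m or distance between batten1 and slot3a below 0.018 m or distance between batten1 and slot3b below 0.018 m)) or (angle between the x axis of batten1 and the y axis of scale_top, either way round below 0.2 rad and (distance between batten1 and slot2a below 0.018 m or distance between batten1 and slot2b below 0.018 m or distance between batten1 and slot4a below 0.018 m or distance between batten1 and slot4b below 0.018 m))) and ((angle between the x axis of batten2 and the x axis of scale_top, either way round below 0.2 rad and (distance between batten2 and slot1a below 0.018 m or distance between batten2 and slot1b below 0.018 m or distance between batten2 and slot3a below 0.018 m or distance between batten2 and slot3b below 0.018 m)) or (angle between the x axis of batten2 and the y axis of scale_top, either way round below 0.2 rad and (distance between batten2 and slot2a below 0.018 m or distance between batten2 and slot2b below 0.018 m or distance between batten2 and slot4a below 0.018 m or distance between batten2 and slot4b below 0.018 m))) and ((angle between the x axis of batten3 and the x axis of scale_top, either way round below 0.2 rad and (distance between batten3 and slot1a below 0.018 m or distance between batten3 and slot1b below 0.018 m or distance between batten3 and slot3a below 0.018 m or distance between batten3 and slot3b below 0.018 m)) or (angle between the x axis of batten3 and the y axis of scale_top, either way round below 0.2 rad and (distance between batten3 and slot2a below 0.018 m or distance between batten3 and slot2b below 0.018 m or distance between batten3 and slot4a below 0.018 m or distance between batten3 and slot4b below 0.018 m))) and ((angle between the x axis of batten4 and the x axis of scale_top, either way round below 0.2 rad and (distance between batten4 and slot1a below 0.018 m or distance between batten4 and slot1b below 0.018 m or distance between batten4 and slot3a below 0.018 m or distance between batten4 and slot3b below 0.018 m)) or (angle between the x axis of batten4 and the y axis of scale_top, either way round below 0.2 rad and (distance between batten4 and slot2a below 0.018 m or distance between batten4 and slot2b below 0.018 m or distance between batten4 and slot4a below 0.018 m or distance between batten4 and slot4b below 0.018 m))) and ((angle between the x axis of batten5 and the x axis of scale_top, either way round below 0.2 rad and (distance between batten5 and slot1a below 0.018 m or distance between batten5 and slot1b below 0.018 m or distance between batten5 and slot3a below 0.018 m or distance between batten5 and slot3b below 0.018 m)) or (angle between the x axis of batten5 and the y axis of scale_top, either way round below 0.2 rad and (distance between batten5 and slot2a below 0.018 m or distance between batten5 and slot2b below 0.018 m or distance between batten5 and slot4a below 0.018 m or distance between batten5 and slot4b below 0.018 m))) and ((angle between the x axis of batten6 and the x axis of scale_top, either way round below 0.2 rad and (distance between batten6 and slot1a below 0.018 m or distance between batten6 and slot1b below 0.018 m or distance between batten6 and slot3a below 0.018 m or distance between batten6 and slot3b below 0.018 m)) or (angle between the x axis of batten6 and the y axis of scale_top, either way round below 0.2 rad and (distance between batten6 and slot2a below 0.018 m or distance between batten6 and slot2b below 0.018 m or distance between batten6 and slot4a below 0.018 m or distance between batten6 and slot4b below 0.018 m))) and ((angle between the x axis of batten7 and the x axis of scale_top, either way round below 0.2 rad and (distance between batten7 and slot1a below 0.018 m or distance between batten7 and slot1b below 0.018 m or distance between batten7 and slot3a below 0.018 m or distance between batten7 and slot3b below 0.018 m)) or (angle between the x axis of batten7 and the y axis of scale_top, either way round below 0.2 rad and (distance between batten7 and slot2a below 0.018 m or distance between batten7 and slot2b below 0.018 m or distance between batten7 and slot4a below 0.018 m or distance between batten7 and slot4b below 0.018 m))) and angle between the z axis of each of batten1, batten2, batten3, batten4, batten5, batten6, batten7 and the z axis of scale_top, either way round below 0.2 rad and contact force between the fingers and batten1 below 0.1 N and contact force between the fingers and batten2 below 0.1 N and contact force between the fingers and batten3 below 0.1 N and contact force between the fingers and batten4 below 0.1 N and contact force between the fingers and batten5 below 0.1 N and contact force between the fingers and batten6 below 0.1 N and contact force between the fingers and batten7 below 0.1 N and linear speed of each of batten1, batten2, batten3, batten4, batten5, batten6, batten7 below 0.02 m/s), for 0.3 s.
3. the middle key is pressed alone with the tower standing (value of joint key_middle above 0.004 m and value of joint each of key_left, key_right below 0.002 m and ((angle between the x axis of batten1 and the x axis of scale_top, either way round below 0.2 rad and (distance between batten1 and slot1a below 0.018 m or distance between batten1 and slot1b below 0.018 m or distance between batten1 and slot3a below 0.018 m or distance between batten1 and slot3b below 0.018 m)) or (angle between the x axis of batten1 and the y axis of scale_top, either way round below 0.2 rad and (distance between batten1 and slot2a below 0.018 m or distance between batten1 and slot2b below 0.018 m or distance between batten1 and slot4a below 0.018 m or distance between batten1 and slot4b below 0.018 m))) and ((angle between the x axis of batten2 and the x axis of scale_top, either way round below 0.2 rad and (distance between batten2 and slot1a below 0.018 m or distance between batten2 and slot1b below 0.018 m or distance between batten2 and slot3a below 0.018 m or distance between batten2 and slot3b below 0.018 m)) or (angle between the x axis of batten2 and the y axis of scale_top, either way round below 0.2 rad and (distance between batten2 and slot2a below 0.018 m or distance between batten2 and slot2b below 0.018 m or distance between batten2 and slot4a below 0.018 m or distance between batten2 and slot4b below 0.018 m))) and ((angle between the x axis of batten3 and the x axis of scale_top, either way round below 0.2 rad and (distance between batten3 and slot1a below 0.018 m or distance between batten3 and slot1b below 0.018 m or distance between batten3 and slot3a below 0.018 m or distance between batten3 and slot3b below 0.018 m)) or (angle between the x axis of batten3 and the y axis of scale_top, either way round below 0.2 rad and (distance between batten3 and slot2a below 0.018 m or distance between batten3 and slot2b below 0.018 m or distance between batten3 and slot4a below 0.018 m or distance between batten3 and slot4b below 0.018 m))) and ((angle between the x axis of batten4 and the x axis of scale_top, either way round below 0.2 rad and (distance between batten4 and slot1a below 0.018 m or distance between batten4 and slot1b below 0.018 m or distance between batten4 and slot3a below 0.018 m or distance between batten4 and slot3b below 0.018 m)) or (angle between the x axis of batten4 and the y axis of scale_top, either way round below 0.2 rad and (distance between batten4 and slot2a below 0.018 m or distance between batten4 and slot2b below 0.018 m or distance between batten4 and slot4a below 0.018 m or distance between batten4 and slot4b below 0.018 m))) and ((angle between the x axis of batten5 and the x axis of scale_top, either way round below 0.2 rad and (distance between batten5 and slot1a below 0.018 m or distance between batten5 and slot1b below 0.018 m or distance between batten5 and slot3a below 0.018 m or distance between batten5 and slot3b below 0.018 m)) or (angle between the x axis of batten5 and the y axis of scale_top, either way round below 0.2 rad and (distance between batten5 and slot2a below 0.018 m or distance between batten5 and slot2b below 0.018 m or distance between batten5 and slot4a below 0.018 m or distance between batten5 and slot4b below 0.018 m))) and ((angle between the x axis of batten6 and the x axis of scale_top, either way round below 0.2 rad and (distance between batten6 and slot1a below 0.018 m or distance between batten6 and slot1b below 0.018 m or distance between batten6 and slot3a below 0.018 m or distance between batten6 and slot3b below 0.018 m)) or (angle between the x axis of batten6 and the y axis of scale_top, either way round below 0.2 rad and (distance between batten6 and slot2a below 0.018 m or distance between batten6 and slot2b below 0.018 m or distance between batten6 and slot4a below 0.018 m or distance between batten6 and slot4b below 0.018 m))) and ((angle between the x axis of batten7 and the x axis of scale_top, either way round below 0.2 rad and (distance between batten7 and slot1a below 0.018 m or distance between batten7 and slot1b below 0.018 m or distance between batten7 and slot3a below 0.018 m or distance between batten7 and slot3b below 0.018 m)) or (angle between the x axis of batten7 and the y axis of scale_top, either way round below 0.2 rad and (distance between batten7 and slot2a below 0.018 m or distance between batten7 and slot2b below 0.018 m or distance between batten7 and slot4a below 0.018 m or distance between batten7 and slot4b below 0.018 m))) and angle between the z axis of each of batten1, batten2, batten3, batten4, batten5, batten6, batten7 and the z axis of scale_top, either way round below 0.2 rad), for 0.05 s.
4. the right key is pressed alone with the tower standing (value of joint key_right above 0.004 m and value of joint each of key_left, key_middle below 0.002 m and ((angle between the x axis of batten1 and the x axis of scale_top, either way round below 0.2 rad and (distance between batten1 and slot1a below 0.018 m or distance between batten1 and slot1b below 0.018 m or distance between batten1 and slot3a below 0.018 m or distance between batten1 and slot3b below 0.018 m)) or (angle between the x axis of batten1 and the y axis of scale_top, either way round below 0.2 rad and (distance between batten1 and slot2a below 0.018 m or distance between batten1 and slot2b below 0.018 m or distance between batten1 and slot4a below 0.018 m or distance between batten1 and slot4b below 0.018 m))) and ((angle between the x axis of batten2 and the x axis of scale_top, either way round below 0.2 rad and (distance between batten2 and slot1a below 0.018 m or distance between batten2 and slot1b below 0.018 m or distance between batten2 and slot3a below 0.018 m or distance between batten2 and slot3b below 0.018 m)) or (angle between the x axis of batten2 and the y axis of scale_top, either way round below 0.2 rad and (distance between batten2 and slot2a below 0.018 m or distance between batten2 and slot2b below 0.018 m or distance between batten2 and slot4a below 0.018 m or distance between batten2 and slot4b below 0.018 m))) and ((angle between the x axis of batten3 and the x axis of scale_top, either way round below 0.2 rad and (distance between batten3 and slot1a below 0.018 m or distance between batten3 and slot1b below 0.018 m or distance between batten3 and slot3a below 0.018 m or distance between batten3 and slot3b below 0.018 m)) or (angle between the x axis of batten3 and the y axis of scale_top, either way round below 0.2 rad and (distance between batten3 and slot2a below 0.018 m or distance between batten3 and slot2b below 0.018 m or distance between batten3 and slot4a below 0.018 m or distance between batten3 and slot4b below 0.018 m))) and ((angle between the x axis of batten4 and the x axis of scale_top, either way round below 0.2 rad and (distance between batten4 and slot1a below 0.018 m or distance between batten4 and slot1b below 0.018 m or distance between batten4 and slot3a below 0.018 m or distance between batten4 and slot3b below 0.018 m)) or (angle between the x axis of batten4 and the y axis of scale_top, either way round below 0.2 rad and (distance between batten4 and slot2a below 0.018 m or distance between batten4 and slot2b below 0.018 m or distance between batten4 and slot4a below 0.018 m or distance between batten4 and slot4b below 0.018 m))) and ((angle between the x axis of batten5 and the x axis of scale_top, either way round below 0.2 rad and (distance between batten5 and slot1a below 0.018 m or distance between batten5 and slot1b below 0.018 m or distance between batten5 and slot3a below 0.018 m or distance between batten5 and slot3b below 0.018 m)) or (angle between the x axis of batten5 and the y axis of scale_top, either way round below 0.2 rad and (distance between batten5 and slot2a below 0.018 m or distance between batten5 and slot2b below 0.018 m or distance between batten5 and slot4a below 0.018 m or distance between batten5 and slot4b below 0.018 m))) and ((angle between the x axis of batten6 and the x axis of scale_top, either way round below 0.2 rad and (distance between batten6 and slot1a below 0.018 m or distance between batten6 and slot1b below 0.018 m or distance between batten6 and slot3a below 0.018 m or distance between batten6 and slot3b below 0.018 m)) or (angle between the x axis of batten6 and the y axis of scale_top, either way round below 0.2 rad and (distance between batten6 and slot2a below 0.018 m or distance between batten6 and slot2b below 0.018 m or distance between batten6 and slot4a below 0.018 m or distance between batten6 and slot4b below 0.018 m))) and ((angle between the x axis of batten7 and the x axis of scale_top, either way round below 0.2 rad and (distance between batten7 and slot1a below 0.018 m or distance between batten7 and slot1b below 0.018 m or distance between batten7 and slot3a below 0.018 m or distance between batten7 and slot3b below 0.018 m)) or (angle between the x axis of batten7 and the y axis of scale_top, either way round below 0.2 rad and (distance between batten7 and slot2a below 0.018 m or distance between batten7 and slot2b below 0.018 m or distance between batten7 and slot4a below 0.018 m or distance between batten7 and slot4b below 0.018 m))) and angle between the z axis of each of batten1, batten2, batten3, batten4, batten5, batten6, batten7 and the z axis of scale_top, either way round below 0.2 rad), for 0.05 s.
At the end, for the whole second after the job is handed in: Every batten lies flat, at rest, its centre within 18 mm of a place of its own (45 mm to one side of the pan middle, at its layer height) and within 0.2 rad of square, layers 1 and 3 along the pan x, 2 and 4 along its y; keys up, nothing held (all of step 2 and value of joint each of key_left, key_middle, key_right below 0.002 m); the robot touches nothing.
It fails at once if the coupling is moved more than 30 mm (distance of coupling from where it was at the start of the episode above 0.03 m).
It fails at once if the elbow is moved more than 30 mm (distance of elbow from where it was at the start of the episode above 0.03 m).
It fails at once if two keys are pressed at once (value of joint each of key_left, key_middle above 0.003 m or value of joint each of key_middle, key_right above 0.003 m or value of joint each of key_left, key_right above 0.003 m).
Of batten1, batten2, batten3, batten4, batten5, batten6, batten7 only 5 to 7 are there at a start; the rules pass over those that are not, and their reading is None.
At some moment in a run one of batten1, batten2, batten3, batten4, batten5, batten6, batten7 may be knocked a few centimetres aside while the robot is not near it.
Once in a run the grip may slacken for a moment while it holds something.
It also fails if it takes over 210 s, if anything falls off the work surface, if the arm or the gripper's body presses on something with over 40 N, if the wrist force passes 120 N, or if a joint passes its speed limit or range.

ROBOT

A 6-joint arm with a two-finger parallel gripper is mounted at the origin on the work surface. World frame = base frame: x ahead of the robot, y to its left, z up, the work surface at z = 0. Lengths are in m, angles in rad, forces in N, time in s.
With the tool pointing down it reaches from about 0.425 to 0.95 m from the base axis. Payload 3.5 kg.
Tool frame: the origin (TCP) lies midway between the tips of the shut fingers; the grasp point (between the pads) lies 19 mm behind it; z points along the fingers, x is the direction in which the jaws open and shut, and the axes are right-handed (so a half turn about z gives the same grasp; the last joint's range is limited). The gripper opens to 85 mm and grips with 20 to 120 N. Pads are 22 mm wide; open, the fingers measure 114 mm over their backs; the gripper's body (76 mm by 85 mm) begins 54 mm behind the grasp point. The pads swing forward as they close: fully open they stand 13 mm farther back than shut.
Start: joints at [-1.406, 0.286, 1.577, -0, 1.279, -0.15], TCP at [0.209, -0.642, 0.231] pointing down, gripper open.
Joint ranges: [-2.77, 2.77], [-0.9, 2.22], [0.21, 2.48], [-1.53, 4.67], [0.24, 2.81], [-2.84, 2.84]. Speed limits (rad/s): [2.79, 2.79, 3.14, 3.14, 3.14, 3.14].

INTERFACE

Orientations are given as a unit quaternion [x, y, z, w].
In Python, from plant import readout, optics, ctrl gives the robot as it stands. The module is installed in compiled form; this text tells all that it offers.
- The arm moves only by the shell command python3 -m crank 'ROWS' [OPENING] [FORCE]. ROWS is text: rows parted by semicolons, each of 6 numbers parted by spaces: the shift along the tool's x, y, z in mm, then the turn, a rotation vector about the tool's x, y, z in rad. In form: dx dy dz ax ay az; .... A call has 1 to 5 rows; each row shifts and turns the commanded pose from where the row before left it, along the tool's axes as they then stand; what a row does not reach is not made up. A row lasts 1/8 s, in which the tool goes at most 62.5 mm and 10.7 degrees, less where a joint would pass 70% of its speed; a pose out of reach is approached as far as the arm can. A call is refused whole if a number of a shift passes 62.5 or a number of a turn 0.188, either way. A call with a gripper value outside its range is refused whole. OPENING is the opening, from -1 (shut) to 1 (fully open), set as the call begins (- or left out, the last holds). The fingers move at their own pace and stop on an object; FORCE is the grip in N (left out, the last holds). Time passes only in rows, so rows that do not move let the fingers close. It gives the time, the measured TCP pose, the force and the opening at its end, in the units of the state.
- readout.get_state(): the state, without advancing time (a new reading comes with each control period).
- optics.read_camera(name): name is "side" or "top"; returns the picture (420x560x3 uint8, red, green, blue); there is no depth.
- optics.calibration(name): a dict with "mtx" (3x3 intrinsics, pixels), "rvec" (rotation vector, rad) and "tvec" (3), from world to camera coordinates, as OpenCV has them. Camera axes: x right, y down, z forward; pixel columns grow to the right and rows downward; lengths in m; the calibration is good to about 2 mm. A picture is of the moment at which its call begins. calibration takes no time and is no camera call.
- ctrl.sign_off(): hands the job in, once; it reports no verdict.
Trained networks look in the newest picture that a camera, given by its name, has taken for a name from the list of things; names that differ only in an ending like _2 or _b are one class to them, and where a whole thing is asked for, a point or a joint stands for the part that bears it (a point fixed in the world has none). Each returns a list of dicts, best first, with "p" (0 to 1); they miss things now and then, are a little off and sometimes report something else, mostly with a low value. They report only what shows in the picture. A call takes as long as a camera call. They do not tell look-alikes from the thing itself.
- optics.recognise(camera, thing): "xy" ([column, row] as shares, 0 to 1, of the picture: columns of its width, rows of its height, amid what is visible of it).
The state is a dict: "time": time; "qpos": joint angles; "dq": joint speeds; "joint_efforts": joint torques, N m; "eef_pos": TCP position; "tcp_rot": TCP orientation; "contact_force": force on the tool from outside, world axes, zero at the start; "wrist_torque": the same for the moment, N m; "opening": opening from 0.0 (shut) to 1.0 (fully open).
Only numpy, scipy, OpenCV 4.12 (cv2) and the standard library are available. Lean on these libraries where they do the work, as an engineer would, in place of code of your own. Each camera call takes 0.05 s, during which the arm holds its last target.

## Working session

There is one attempt and no reset: what is moved stays moved. The work goes in short steps, Python scripts to look and compute and a shell command to move; the robot and the scene stay as the last step left them, time stands still between calls to the robot, and variables do not carry over. Pictures are saved under pics/ and viewed, and the job is handed in when it is done.

```bash
mkdir -p pics; python3 - <<'E'
from plant import readout, optics
import cv2
for n in ['side','top']:
    im=optics.read_camera(n); cv2.imwrite(f'pics/{n}0.png',im[:,:,::-1])
    print(n,optics.calibration(n))
print(readout.get_state())
E
```

```text
side {'mtx': array([[415.06309106,   0.        , 274.71612274],
       [  0.        , 415.06309106, 206.3723963 ],
       [  0.        ,   0.        ,   1.        ]]), 'rvec': array([ 0.25903336, -2.85316051,  1.11557079]), 'tvec': array([0.47379876, 0.12957888, 1.23934255])}
top {'mtx': array([[454.11262148,   0.        , 272.60182696],
       [  0.        , 454.11262148, 215.08131178],
       [  0.        ,   0.        ,   1.        ]]), 'rvec': array([ 2.18421651, -2.17897716,  0.12733827]), 'tvec': array([-0.01271451,  0.48146416,  1.18338745])}
{'time': 0.1, 'qpos': array([-1.40603528e+00,  2.87113034e-01,  1.57803265e+00,  7.64545529e-06,
        1.27861348e+00, -1.50007136e-01]), 'dq': array([-0.00033804, -0.00236139, -0.00268737,  0.00180359, -0.00164177,
       -0.00055652]), 'joint_efforts': array([ 6.12626372e-04, -4.07298267e+01, -2.93698740e+01, -1.44493506e-04,
        3.41639236e-03, -1.79709282e-06]), 'eef_pos': array([ 0.20890357, -0.64123184,  0.23006042]), 'tcp_rot': array([ 8.09194791e-01, -5.87539460e-01, -7.69038865e-04, -7.62912994e-04]), 'contact_force': array([ 0.25918301,  0.33045408, -0.62058847]), 'wrist_torque': array([-0.01681882,  0.01659713,  0.03385856]), 'opening': 1.00275987279535}
```

View pics/side0.png

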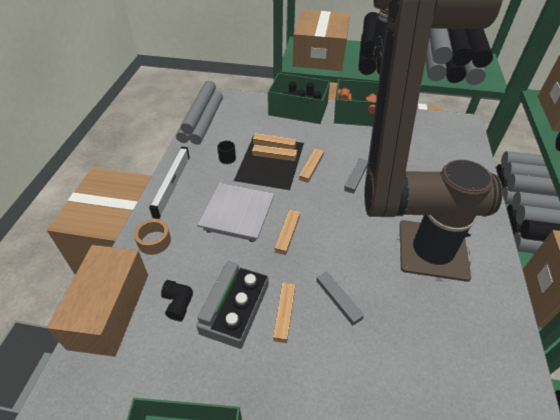

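View pics/top0.png

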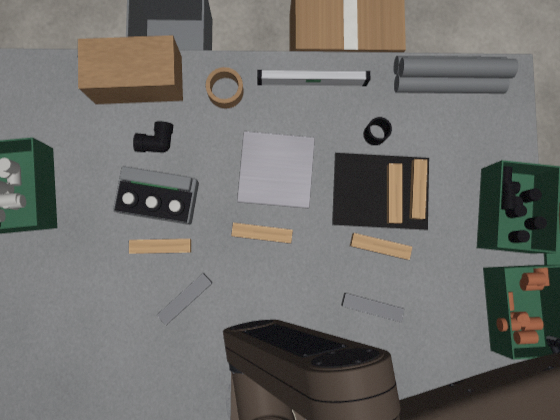

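```bash
cat > h.py <<'E'
import numpy as np, cv2, sys
from scipy.spatial.transform import Rotation as R
from scipy.optimize import minimize
from plant import readout, optics
CAL={n:optics.calibration(n) for n in('side','top')}
def proj(n,P):
    c=CAL[n]; return cv2.projectPoints(np.float64(P).reshape(-1,1,3),c['rvec'],c['tvec'],c['mtx'],None)[0].reshape(-1,2)
def back(n,uv,z):
    c=CAL[n]; Rm=cv2.Rodrigues(c['rvec'])[0]; C=-Rm.T@c['tvec']
    uv=np.atleast_2d(uv); d=np.c_[uv,np.ones(len(uv))]@np.linalg.inv(c['mtx']).T@Rm
    return C+d*((z-C[2])/d[:,2])[:,None]
def wood(im):
    h=cv2.cvtColor(im,cv2.COLOR_RGB2HSV)
    return cv2.inRange(h,(8,95,110),(22,255,255))
def box(x,y,z,yaw,L=.16,W=.036,T=.024):
    c,s=np.cos(yaw),np.sin(yaw); P=[]
    for a in(-1,1):
        for b in(-1,1):
            for t in(-1,1): P.append((x+c*a*L/2-s*b*W/2,y+s*a*L/2+c*b*W/2,z+t*T/2))
    return np.array(P)
def hullmask(n,P,S=4):
    uv=proj(n,P)*S+(S-1)/2; m=np.zeros((420*S,560*S),np.uint8)
    cv2.fillConvexPoly(m,cv2.convexHull(uv.astype(np.float32)).astype(np.int32),255)
    return cv2.resize(m,(560,420),interpolation=cv2.INTER_AREA)
def findb(im,n='top',zc=.012,amin=250,amax=1500,fit=True):
    m=wood(im); k,lab,st,ce=cv2.connectedComponentsWithStats(m); out=[]
    for i in range(1,k):
        if not amin<st[i,4]<amax: continue
        comp=np.uint8(lab==i)*255
        pts=np.argwhere(comp)[:,::-1].astype(np.float64)
        w=back(n,pts,zc+.012)[:,:2]*1000
        (cx,cy),(a,b),ang=cv2.minAreaRect(w.astype(np.float32))
        if a<b: a,b,ang=b,a,ang+90
        yaw=np.radians(ang)
        yaw=(yaw+np.pi/2)%np.pi-np.pi/2
        p=np.array([cx/1e3,cy/1e3,yaw]); d=None
        if fit:
            f=lambda q:np.abs(hullmask(n,box(q[0]/100,q[1]/100,zc,q[2]/10)).astype(float)-comp).sum()/255
            q0=np.array([p[0]*100,p[1]*100,p[2]*10])
            r=minimize(f,q0,method='Nelder-Mead',options=dict(initial_simplex=q0+np.r_[[[0,0,0]],np.diag([.6,.6,.6])],xatol=.01,fatol=.2,maxiter=150))
            p=np.array([r.x[0]/100,r.x[1]/100,r.x[2]/10]); d=r.fun
        out.append((p,st[i,4],(a,b),ce[i],d))
    return out
def plan(x,y,z,yaw=None):
    """from measured pose: delta in tool axes (mm) after turning tool z by printed angle; yaw = world dir of tool x"""
    s=readout.get_state(); Rt=R.from_quat(s['tcp_rot']).as_matrix(); p=s['eef_pos']
    cy=np.arctan2(Rt[1,0],Rt[0,0])
    if yaw is None: yaw=cy
    d=(yaw-cy+np.pi/2)%np.pi-np.pi/2   # half turn equal
    yaw=cy+d
    # target rot: z down, x along yaw
    Tx=np.array([np.cos(yaw),np.sin(yaw),0]);Tz=np.array([0,0,-1.]);Ty=np.cross(Tz,Tx)
    T=np.c_[Tx,Ty,Tz]; rv=R.from_matrix(Rt.T@T).as_rotvec()
    dp=(np.array([x,y,z])-p)
    print('pos',p.round(4),'yaw %.3f'%cy,'tilt %.4f'%np.arccos(-Rt[2,2]),'q6 %.2f'%s['qpos'][5],'F',s['contact_force'].round(1),'op %.3f t %.1f'%(s['opening'],s['time']))
    print('  turn(rv)',rv.round(3),'shift in CURRENT axes',(Rt.T@dp*1e3).round(1),'| in NEW axes',(T.T@dp*1e3).round(1))
def shot(n,name=None,crop=None,up=1):
    im=optics.read_camera(n)
    if name:
        o=im if crop is None else im[crop[1]:crop[3],crop[0]:crop[2]]
        if up!=1:o=cv2.resize(o,None,fx=up,fy=up,interpolation=cv2.INTER_CUBIC)
        cv2.imwrite(f'pics/{name}.png',o[:,:,::-1])
    return im
E
python3 - <<'E'
from h import *
im=cv2.imread('pics/top0.png')[:,:,::-1].copy()
for zc in(.012,.015):
  for b in findb(im,zc=zc): print(zc,b[0].round(4),b[1],np.round(b[2]),b[3].round(),b[4])
for n in('top','side'):
    Rm=cv2.Rodrigues(CAL[n]['rvec'])[0]; print(n,-Rm.T@CAL[n]['tvec'])
h=cv2.cvtColor(im,cv2.COLOR_RGB2HSV); print(h[170,275],h[120,275],h[180,128],h[245,160])
# pan
pts=np.argwhere(cv2.inRange(cv2.cvtColor(im,cv2.COLOR_RGB2LAB),(0,0,0),(255,255,255)))
for n,uv in(('top',[(243,131),(314,138),(309,207),(239,198)]),): print(back(n,uv,.045))
for k in ('key_left','key_middle','key_right','scale_top','batten1','coupling'):
  for n in('top','side'):
    optics.read_camera(n); r=optics.recognise(n,k)
    for d in r[:7]:
        uv=np.array(d['xy'])*[560,420]; print(k,n,round(d['p'],2),uv.round(1),back(n,uv,{'k':.056,'s':.045}.get(k[0],.024)).round(3))
E
python3 - <<'E'
import cv2
im=cv2.imread('pics/top0.png')
cv2.imwrite('pics/t0a.png',cv2.resize(im[110:260,100:330],None,fx=3.4,fy=3.4,interpolation=cv2.INTER_CUBIC))
E
```

```text
0.012 [ 0.8357  0.1194 -1.4988] 357 [98. 96.] [224.  85.] 1064.4627450980392
0.012 [ 0.3268 -0.7774 -1.2718] 378 [62. 56.] [538. 280.] 273.7647058823529
0.012 [ 0.1989 -0.6739  1.515 ] 398 [83. 44.] [526. 323.] 615.9176470588235
0.015 [ 0.8124  0.1258 -1.2978] 357 [98. 96.] [224.  85.] 975.8156862745099
0.015 [ 0.3261 -0.7755 -1.2866] 378 [62. 56.] [538. 280.] 273.38823529411764
0.015 [ 0.2003 -0.6698  1.5337] 398 [83. 44.] [526. 323.] 618.7607843137255
top [0.36542232 0.01279017 1.22420513]
side [0.33021528 0.81861156 0.99903898]
[130   9 168] [105   4 138] [108  14  91] [ 16  94 169]
[[ 0.70326123  0.06775668  0.045     ]
 [ 0.68560061 -0.12088207  0.045     ]
 [ 0.50097851 -0.10640445  0.045     ]
 [ 0.52397455  0.07682789  0.045     ]]
key_left top 0.44 [127.1 197.9] [[0.522 0.364 0.056]]
key_left side 0.66 [231.8 322.2] [[0.522 0.363 0.056]]
key_left side 0.24 [276.1 152.7] [[ 0.53  -0.291  0.056]]
key_middle side 0.6 [238.  296.4] [[0.525 0.29  0.056]]
key_right side 0.73 [276.9 141.2] [[ 0.539 -0.355  0.056]]
key_right side 0.43 [251.1 279.4] [[0.503 0.234 0.056]]
key_right si
[... 456 characters left out ...]
58.7 230.7] [[0.44  0.025 0.024]]
batten1 top 0.66 [417.2 186.4] [[ 0.56  -0.4    0.024]]
batten1 top 0.63 [185.5 302.8] [[0.252 0.214 0.024]]
batten1 top 0.62 [379.5 246.7] [[ 0.398 -0.295  0.024]]
batten1 side 0.94 [275.4 140.5] [[ 0.552 -0.398  0.024]]
batten1 side 0.9 [337.5 299.2] [[0.27  0.233 0.024]]
batten1 side 0.78 [276.1 154.6] [[ 0.535 -0.318  0.024]]
batten1 side 0.78 [312.3 165.4] [[ 0.399 -0.283  0.024]]
batten1 side 0.7 [285.  309.9] [[0.402 0.289 0.024]]
batten1 side 0.7 [285.7 232.2] [[0.442 0.032 0.024]]
batten1 side 0.56 [356.5 174.9] [[ 0.244 -0.262  0.024]]
coupling top 0.87 [376.8 126.6] [[ 0.724 -0.295  0.024]]
coupling side 0.65 [228.7 150.8] [[ 0.709 -0.308  0.024]]
```

View pics/t0a.png

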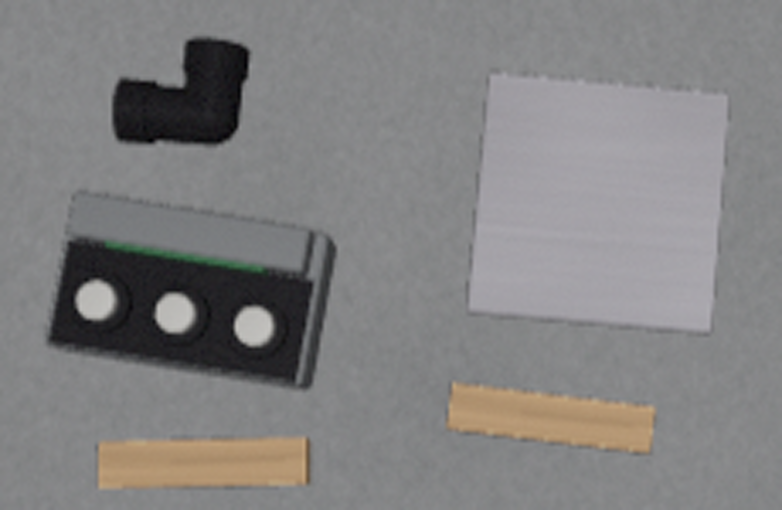

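```bash
sed -i 's/(8,95,110),(22,255,255)/(9,60,100),(24,255,255)/' h.py
cat > scene.py <<'E'
from h import *
im=shot('top','top1'); ims=shot('side','side1')
for b in findb(im): 
    if b[4]<150: print(b[0].round(4),b[1],np.round(b[2]),b[3].round(),b[4])
# pan
for n,I in(('top',im),('side',ims)):
    h=cv2.cvtColor(I,cv2.COLOR_RGB2HSV)
    m=cv2.inRange(h,(110,0,135),(160,30,225)); m=cv2.morphologyEx(m,cv2.MORPH_OPEN,np.ones((3,3),np.uint8))
    k,lab,st,ce=cv2.connectedComponentsWithStats(m); 
    j=[i for i in range(1,k) if 2000<st[i,4]<9000]
    for i in j:
        print(n,'pan?',st[i],ce[i].round(1))
        comp=np.uint8(lab==i)*255; comp=cv2.morphologyEx(comp,cv2.MORPH_CLOSE,np.ones((5,5),np.uint8))
        f=lambda q:np.abs(hullmask(n,box(q[0]/100,q[1]/100,.0445,q[2]/10,.19,.19,.001)).astype(float)-comp).sum()/255
        c=back(n,ce[i],.045)[0]; q0=np.array([c[0]*100,c[1]*100,-.5])
        r=minimize(f,q0,method='Nelder-Mead',options=dict(initial_simplex=q0+np.r_[[[0,0,0]],np.diag([.6,.6,.6])],xatol=.01,fatol=.2,maxiter=200))
        print('  fit',r.x[0]/100,r.x[1]/100,r.x[2]/10,r.fun)
    g=I.min(2); m=cv2.inRange(g,170,255)
    k,lab,st,ce=cv2.connectedComponentsWithStats(m)
    for i in range(1,k):
        if 40<st[i,4]<300: 
            print(n,'white',st[i],ce[i].round(1),[back(n,ce[i],z)[0][:2].round(4) for z in(.056,.062)])
E
python3 scene.py
```

```text
[0.435  0.0168 1.452 ] 824 [159.  36.] [262. 233.] 45.90588235294118
[ 0.4002 -0.3007  1.3405] 830 [159.  37.] [381. 246.] 65.12156862745098
[ 0.3996  0.286  -1.5571] 847 [160.  36.] [160. 246.] 46.35686274509804
top pan? [ 238  131   78   77 5094] [275.8 169. ]
  fit 0.6021881310765618 -0.019894111833681165 -0.09132319006469551 102.46274509803922
top white [  0 159  10  18 130] [  3.6 166.6] [array([0.6018, 0.6834]), array([0.6005, 0.68  ])]
top white [123 193  10  10  79] [127.5 197.9] [array([0.5215, 0.3632]), array([0.5207, 0.3614])]
top white [  0 197  15   6  67] [  7.2 199.6] [array([0.5159, 0.6695]), array([0.5152, 0.6662])]
top white [146 197  10  10  80] [150.8 201.6] [array([0.5122, 0.3034]), array([0.5114, 0.3019])]
top white [169 201  11  10  83] [174.1 205.4] [array([0.5024, 0.2431]), array([0.5017, 0.2419])]
side pan? [ 199  183   75   54 2741] [236.6 209.6]
  fit 0.6049733109021136 -0.0195270615036504 -0.07029563978110734 75.28627450980392
side white [315  11  15  26 250] [322.3  23.4] [array([ 0.4787, -1.3591]), array([ 0.4777, -1.3453])]
side white [418 103   9   7  49] [422.3 106.1] [array([ 0.0089, -0.6767]), array([ 0.011 , -0.6672])]
side white [245 274  10   9  72] [249.6 278.3] [array([0.5072, 0.2311]), array([0.5061, 0.2348])]
side white [236 293  11   9  79] [240.9 297.2] [array([0.5168, 0.2909]), array([0.5156, 0.2943])]
side white [226 313  11  10  90] [231.3 317.7] [array([0.5267, 0.3511]), array([0.5255, 0.354 ])]
```

```bash
python3 - <<'E'
from h import *
im=cv2.imread('pics/top1.png')[:,:,::-1].copy(); ims=cv2.imread('pics/side1.png')[:,:,::-1].copy()
for b in findb(im,zc=.015,amax=4000): print(b[0].round(4),b[1],np.round(b[2]),b[3].round(),b[4])
for b in findb(ims,'side'): print('side',b[0].round(4),b[1],np.round(b[2]),b[3].round(),b[4])
for b in findb(ims,'side',zc=.015): print('side',b[0].round(4),b[1],np.round(b[2]),b[3].round(),b[4])
for z in(.064,.068,.072): print(z,[back('top',u,z)[0][:2].round(4) for u in((127.5,197.9),(150.8,201.6),(174.1,205.4))],[back('side',u,z)[0][:2].round(4) for u in((231.3,317.7),(240.9,297.2),(249.6,278.3))])
cv2.imwrite('pics/m0.png',cv2.resize(im[110:260,320:450,::-1],None,fx=4,fy=4,interpolation=cv2.INTER_CUBIC))
E
```

```text
[ 1.0299 -0.1708  0.2455] 2367 [142. 133.] [319.  24.] 1585.1882352941177
[ 1.0313 -0.3364  0.3067] 2373 [143. 132.] [381.  25.] 1517.4352941176471
[0.8388 0.1242 0.2004] 442 [100.  99.] [224.  85.] 1008.8392156862745
[ 0.5554 -0.4086 -0.0577] 796 [162.  36.] [419. 189.] 184.51764705882354
[ 0.5434 -0.3408 -0.0359] 777 [160.  35.] [395. 193.] 177.7921568627451
[0.4354 0.0166 1.4516] 824 [159.  36.] [262. 233.] 48.3921568627451
[ 0.4002 -0.2997  1.3406] 830 [159.  36.] [381. 246.] 70.17254901960784
[ 0.3996  0.2867 -1.5491] 847 [159.  36.] [160. 246.] 51.67058823529412
[ 0.3196 -0.7785 -1.4161] 387 [63. 58.] [538. 279.] 284.2470588235294
[ 0.2004 -0.6703  1.3715] 625 [83. 80.] [527. 328.] 811.8274509803922
side [ 0.5684 -1.4069 -2.0524] 523 [318. 110.] [307.  23.] 328.49411764705883
side [ 0.4014 -1.4304 -1.5774] 533 [321. 110.] [338.  25.] 400.6666666666667
side [ 0.5473 -0.3504  0.0068] 856 [177. 125.] [274. 146.] 421.27450980392155
side [ 0.4045 -0.3024  1.3476] 371 [179.  41.] [311. 164.] 52.84313725490196
side [0.439  0.0188 1.4604] 554 [173.  39.] [287. 232.] 55.98823529411764
s
[... 445 characters left out ...]
3529411764706
side [0.4393 0.0186 1.4548] 554 [172.  39.] [287. 232.] 60.266666666666666
side [0.8211 0.1086 1.4766] 329 [100. 100.] [151. 232.] 753.3294117647059
side [ 0.4029  0.287  -1.5469] 818 [168.  37.] [284. 312.] 67.2
0.064 [array([0.5205, 0.3609]), array([0.5112, 0.3013]), array([0.5016, 0.2416])] [array([0.5249, 0.3551]), array([0.5151, 0.2953]), array([0.5058, 0.2361])]
0.068 [array([0.52  , 0.3597]), array([0.5107, 0.3003]), array([0.5011, 0.2408])] [array([0.5241, 0.3571]), array([0.5143, 0.2976]), array([0.505 , 0.2386])]
0.072 [array([0.5194, 0.3585]), array([0.5102, 0.2993]), array([0.5007, 0.2401])] [array([0.5233, 0.3591]), array([0.5135, 0.2998]), array([0.5043, 0.2411])]
```

View pics/m0.png

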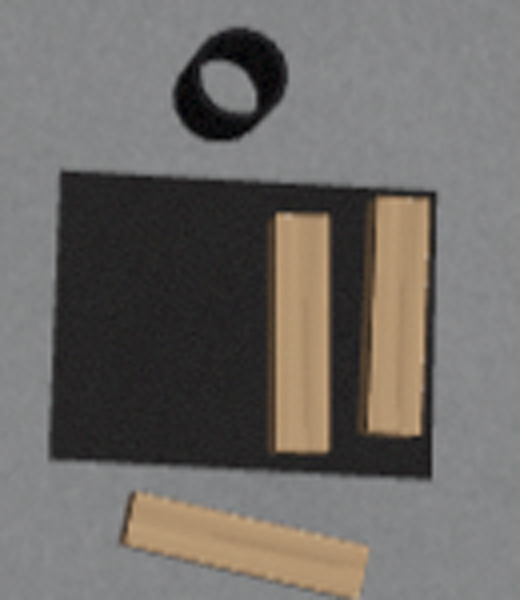

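```bash
python3 -m crank '0 0 0 0 0 -0.18;0 0 0 0 0 -0.18;0 0 0 0 0 -0.18;0 0 0 0 0 -0.18;0 0 0 0 0 -0.18' -1 30; python3 -c "
from h import *
plan(.5,-.25,.231,-.16)"
```

```text
time: 2.02
eef_pos: [0.209, -0.6418, 0.2313]
tcp_rot: [0.985, -0.174, -0.0, -0.0]
contact_force: [0.1, -0.6, 0.8]
opening: 0.001
pos [ 0.209  -0.6418  0.2313] yaw -0.350 tilt 0.0001 q6 -1.06 F [ 0.1 -0.6  0.8] op 0.001 t 2.0
  turn(rv) [-0.    0.   -0.19] shift in CURRENT axes [ 1.390e+02 -4.679e+02  3.000e-01] | in NEW axes [ 2.249e+02 -4.332e+02  3.000e-01]
```

```bash
python3 -m crank '0 0 0 0 0 -0.188;28 -54 0 0 0 0;28 -54 0 0 0 0;28 -54 0 0 0 0;28 -54 0 0 0 0' >/dev/null; python3 -m crank '28 -54 0 0 0 0;28 -54 0 0 0 0;28 -54 0 0 0 0;28 -54 0 0 0 0;0 0 0 0 0 0';  python3 -c "
from h import *
plan(.522,.359,.13,-.16)"
```

```text
time: 3.28
eef_pos: [0.5041, -0.2502, 0.2315]
tcp_rot: [0.997, -0.081, 0.0, -0.0]
contact_force: [-0.2, -0.6, 0.1]
opening: 0.004
pos [ 0.5041 -0.2502  0.2315] yaw -0.162 tilt 0.0007 q6 -0.48 F [-0.2 -0.6  0.1] op 0.004 t 3.3
  turn(rv) [-0.    -0.001 -0.002] shift in CURRENT axes [ -80.8 -604.   101.7] | in NEW axes [ -79.4 -604.2  101.5]
```

```bash
python3 -m crank '-8 -60 0 0 0 0;-8 -60 0 0 0 0;-8 -60 0 0 0 0;-8 -60 0 0 0 0;-8 -60 0 0 0 0' >/dev/null; python3 -m crank '-8 -60 0 0 0 0;-8 -60 0 0 0 0;-8 -60 0 0 0 0;-8 -60 0 0 0 0;-8 -60 0 0 0 0'>/dev/null; python3 -m crank '0 0 50 0 0 0;0 0 50 0 0 0;0 0 15 0 0 0;0 0 0 0 0 0';  python3 -c "
from h import *
plan(.522,.359,.085,-.16)
shot('top','k1',(90,110,330,270),3);shot('side','k2',(160,200,360,360),3)"
```

```text
time: 5.03
eef_pos: [0.5243, 0.3505, 0.1159]
tcp_rot: [0.996, -0.085, -0.001, 0.0]
contact_force: [0.7, 0.5, 0.3]
opening: -0.0
pos [0.5243 0.3505 0.1159] yaw -0.170 tilt 0.0015 q6 0.60 F [0.7 0.5 0.3] op -0.000 t 5.0
  turn(rv) [ 0.001  0.001 -0.01 ] shift in CURRENT axes [-3.6 -8.  30.9] | in NEW axes [-3.6 -8.  30.9]
```

View pics/k2.png

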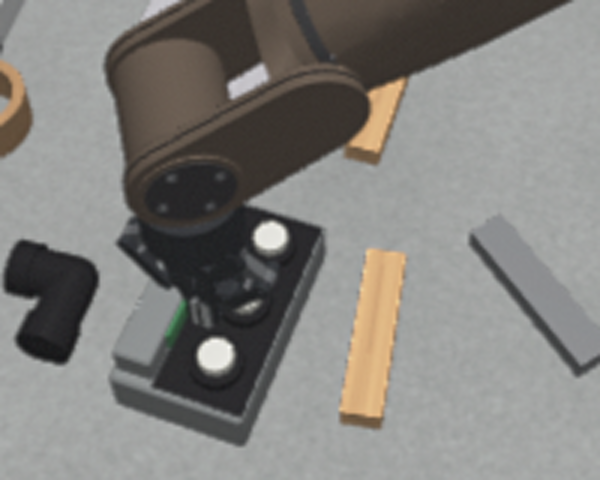

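View pics/k1.png

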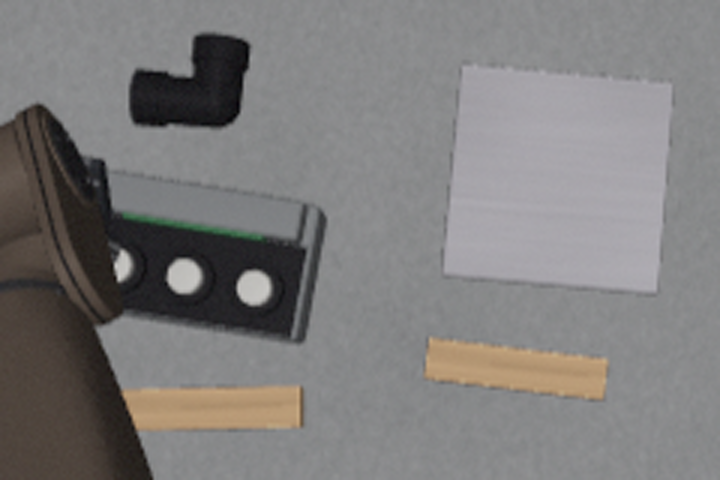

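```bash
python3 -m crank '-3 -8 0 0 0 0;0 0 20 0 0 0;0 0 16 0 0 0;0 0 0 0 0 0'; python3 -m crank '0 0 2 0 0 0;0 0 2 0 0 0;0 0 0 0 0 0' | grep -E 'eef|contact'
```

```text
time: 5.62
eef_pos: [0.5205, 0.3589, 0.0771]
tcp_rot: [0.996, -0.084, -0.003, 0.001]
contact_force: [-0.2, -0.0, 0.3]
opening: 0.001
eef_pos: [0.5226, 0.3598, 0.0766]
contact_force: [0.2, 0.1, 0.1]
```

```bash
for i in 1 ; do python3 -m crank '0 0 2 0 0 0;0 0 2 0 0 0;0 0 0 0 0 0' | grep -E 'eef|contact'; done; python3 -c "
from h import *
plan(.522,.359,.066,-.16)"
```

```text
eef_pos: [0.5224, 0.3598, 0.0722]
contact_force: [0.6, 0.2, 0.0]
pos [0.5224 0.3598 0.0722] yaw -0.169 tilt 0.0001 q6 0.61 F [0.6 0.2 0. ] op 0.004 t 6.4
  turn(rv) [ 0.     0.    -0.009] shift in CURRENT axes [-0.3  0.9  6.2] | in NEW axes [-0.3  0.9  6.2]
```

```bash
python3 -m crank '0 0 2 0 0 0;0 0 2 0 0 0;0 0 0 0 0 0' | grep -E 'eef|contact';python3 -m crank '0 0 2 0 0 0;0 0 0 0 0 0' | grep -E 'eef|contact';python3 -m crank '0 0 2 0 0 0;0 0 0 0 0 0' | grep -E 'eef|contact'
```

```text
eef_pos: [0.5225, 0.3599, 0.0687]
contact_force: [-0.8, -0.9, 2.5]
eef_pos: [0.5226, 0.3599, 0.0666]
contact_force: [-1.6, -1.1, 5.4]
eef_pos: [0.5226, 0.3599, 0.066]
contact_force: [-3.9, -2.1, 10.0]
```

```bash
python3 -m crank '0 0 -40 0 0 0;0 0 -60 0 0 0;0 0 0 0 0 0' 0.2 30; python3 -c "
from h import *
print(back('top',[(116,212),(189,222)],.05), back('top',[(116,212),(189,222)],.0))
plan(.4016,.2865,.16,.015)"
```

```text
time: 7.62
eef_pos: [0.5259, 0.3616, 0.1706]
tcp_rot: [0.996, -0.084, 0.005, -0.003]
contact_force: [0.1, 0.1, 0.1]
opening: 0.599
[[0.48553692 0.3933797  0.05      ]
 [0.46021672 0.20508941 0.05      ]] [[0.49065164 0.40958597 0.        ]
 [0.46425325 0.2132779  0.        ]]
pos [0.5259 0.3616 0.1706] yaw -0.168 tilt 0.0127 q6 0.61 F [0.1 0.1 0.1] op 0.599 t 7.6
  turn(rv) [-0.006 -0.011 -0.183] shift in CURRENT axes [-110.1   94.9    8.8] | in NEW axes [-125.4   73.2   10.6]
```

```bash
python3 -m crank '0 0 0 0 0 -0.183;-42 24 0 0 0 0;-42 24 0 0 0 0;-41 25 0 0 0 0;0 0 0 0 0 0'; python3 -c "
from h import *
plan(.4016,.2865,.005,.015)
im=shot('side','a1',(180,200,380,360),3)"
```

```text
time: 8.25
eef_pos: [0.3946, 0.2833, 0.1612]
tcp_rot: [1.0, 0.007, -0.002, 0.001]
contact_force: [0.3, -0.7, -0.1]
opening: 0.599
pos [0.3946 0.2833 0.1612] yaw 0.014 tilt 0.0054 q6 0.40 F [ 0.3 -0.7 -0.1] op 0.599 t 8.2
  turn(rv) [ 0.002  0.005 -0.001] shift in CURRENT axes [  7.9  -3.4 156.1] | in NEW axes [  7.1  -3.1 156.2]
```

View pics/a1.png

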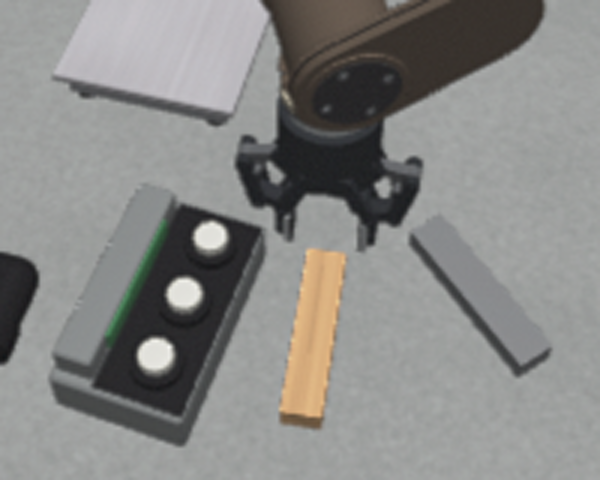

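```bash
python3 -m crank '7 -3 50 0 0 0;0 0 55 0 0 0;0 0 0 0 0 0'>/dev/null; python3 -c "
from h import *
plan(.4016,.2865,.005,.015)"
```

```text
pos [0.4027 0.2868 0.0545] yaw 0.014 tilt 0.0109 q6 0.40 F [ 0.1 -0.5  0.5] op 0.601 t 8.7
  turn(rv) [ 0.004  0.01  -0.001] shift in CURRENT axes [-0.6  0.1 49.6] | in NEW axes [-1.1  0.3 49.5]
```

```bash
python3 -m crank '0 0 30 0 0 0;0 0 18 0 0 0;0 0 0 0 0 0'; python3 -m crank '0 0 0 0 0 0;0 0 0 0 0 0;0 0 0 0 0 0' -1 50; python3 -m crank '0 0 -40 0 0 0;0 0 -60 0 0 0;0 0 -60 0 0 0;0 0 0 0 0 0';python3 -c "
from h import *
shot('side','a2',(180,200,380,360),3)
plan(.4016,.2865,.2,1.49)"
```

```text
time: 9.05
eef_pos: [0.4056, 0.2882, 0.0112]
tcp_rot: [1.0, 0.007, -0.0, 0.0]
contact_force: [-0.3, 0.0, 0.3]
opening: 0.598
time: 9.43
eef_pos: [0.4068, 0.2887, 0.0129]
tcp_rot: [1.0, 0.007, 0.002, -0.001]
contact_force: [0.9, 0.6, 4.9]
opening: 0.405
time: 9.93
eef_pos: [0.4088, 0.2897, 0.1777]
tcp_rot: [1.0, 0.007, 0.006, -0.003]
contact_force: [0.0, -0.3, -1.1]
opening: 0.406
pos [0.4068 0.2887 0.1742] yaw 0.015 tilt 0.0062 q6 0.40 F [-0.1 -1.  -0.8] op 0.409 t 10.0
  turn(rv) [ 0.002 -0.006 -1.475] shift in CURRENT axes [ -5.1   2.1 -25.8] | in NEW axes [ -2.7  -5.  -25.8]
```

View pics/a2.png

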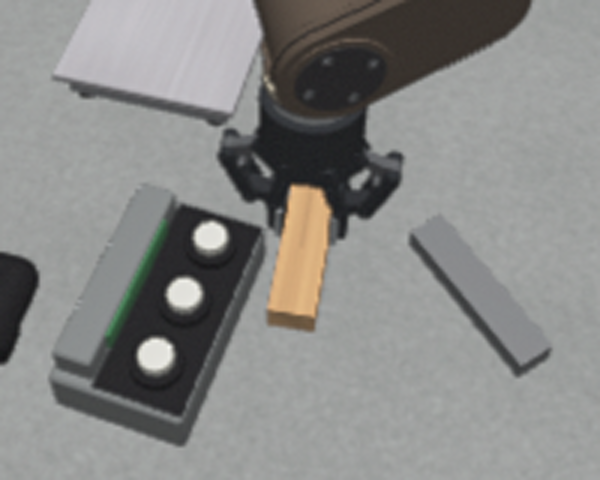

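```bash
python3 -m crank '0 0 0 0 0 -0.184;0 0 0 0 0 -0.184;0 0 0 0 0 -0.184;0 0 0 0 0 -0.184;0 0 0 0 0 -0.184' >/dev/null; python3 -m crank '0 0 0 0 0 -0.184;0 0 0 0 0 -0.184;0 0 0 0 0 -0.187;0 0 0 0 0 0';python3 -c "
from h import *
plan(.6073,.0252,.12,1.49)"
```

```text
time: 11.1
eef_pos: [0.4041, 0.2875, 0.1689]
tcp_rot: [0.736, 0.677, -0.002, -0.001]
contact_force: [0.4, -0.2, -0.4]
opening: 0.408
pos [0.4041 0.2875 0.1689] yaw 1.487 tilt 0.0045 q6 -1.07 F [ 0.4 -0.2 -0.4] op 0.408 t 11.1
  turn(rv) [-0.004  0.002 -0.003] shift in CURRENT axes [-244.3  224.6   48.6] | in NEW axes [-245.   223.7   48.9]
```

```bash
python3 -m crank '-49 45 0 0 0 0;-49 45 0 0 0 0;-49 45 0 0 0 0;-49 45 0 0 0 0;-49 44 0 0 0 0' >/dev/null; python3 -m crank '0 0 48 0 0 0;0 0 0 0 0 0;0 0 0 0 0 0';python3 -c "
from h import *
plan(.6073,.0252,.06,1.49)
shot('side','a3',(160,150,360,310),3);shot('top','a4',(200,100,400,260),3)"
```

```text
time: 12.1
eef_pos: [0.5964, 0.0417, 0.1233]
tcp_rot: [0.735, 0.678, -0.0, -0.0]
contact_force: [0.1, 0.1, -0.9]
opening: 0.406
pos [0.5964 0.0417 0.1233] yaw 1.489 tilt 0.0011 q6 -1.59 F [ 0.1  0.1 -0.9] op 0.406 t 12.1
  turn(rv) [-0.001 -0.    -0.001] shift in CURRENT axes [-15.6  12.2  63.3] | in NEW axes [-15.6  12.1  63.3]
```

View pics/a3.png

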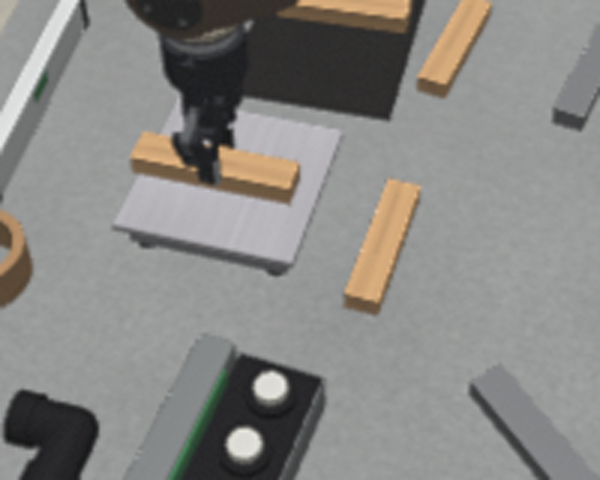

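View pics/a4.png

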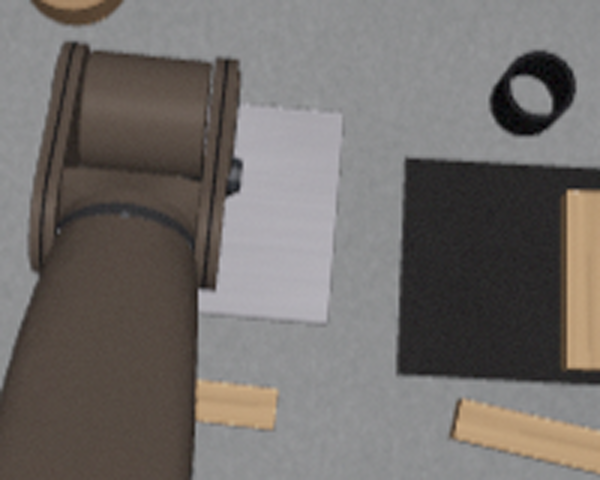

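```bash
python3 -m crank '-15 12 0 0 0 0;0 0 40 0 0 0;0 0 14 0 0 0;0 0 0 0 0 0;0 0 0 0 0 0';python3 -c "
from h import *
plan(.6073,.0252,.058,1.49)"
```

```text
time: 12.82
eef_pos: [0.6087, 0.025, 0.0708]
tcp_rot: [0.735, 0.678, 0.001, 0.001]
contact_force: [-0.6, 1.3, -0.8]
opening: 0.407
pos [0.6087 0.025  0.0708] yaw 1.490 tilt 0.0023 q6 -1.61 F [-0.6  1.3 -0.8] op 0.407 t 12.8
  turn(rv) [ 0.002  0.    -0.   ] shift in CURRENT axes [ 0.1 -1.5 12.7] | in NEW axes [ 0.1 -1.4 12.8]
```

```bash
python3 -m crank '0 0 6 0 0 0;0 0 4 0 0 0;0 0 0 0 0 0' | grep -E 'eef|cont'; python3 -m crank '0 0 2 0 0 0;0 0 0 0 0 0' | grep -E 'eef|cont';python3 -m crank '0 0 2 0 0 0;0 0 0 0 0 0' | grep -E 'eef|cont'
```

```text
eef_pos: [0.6073, 0.0253, 0.0589]
contact_force: [0.3, 0.4, -0.7]
eef_pos: [0.6079, 0.0252, 0.058]
contact_force: [-1.5, -0.5, 2.7]
eef_pos: [0.6079, 0.0252, 0.0579]
contact_force: [-6.0, -1.0, 12.8]
```

```bash
python3 -m crank '0 0 -2 0 0 0;0 0 0 0 0 0;0 0 0 0 0 0' 0.2; python3 -m crank '0 0 -30 0 0 0;0 0 -60 0 0 0;0 0 -30 0 0 0;0 0 0 0 0 0'>/dev/null;python3 -c "
from h import *
plan(.437,.0175,.16,-.119)
shot('side','a5',(160,150,360,310),3)"
```

```text
time: 14.08
eef_pos: [0.6074, 0.0252, 0.0568]
tcp_rot: [0.735, 0.678, -0.0, -0.0]
contact_force: [-0.2, 0.8, -0.3]
opening: 0.596
pos [0.6097 0.025  0.1808] yaw 1.490 tilt 0.0069 q6 -1.61 F [ 0.4 -0.4 -0. ] op 0.599 t 14.6
  turn(rv) [ 0.005  0.006 -1.533] shift in CURRENT axes [ -21.5 -171.6   19.6] | in NEW axes [170.5 -27.9  20.8]
```

View pics/a5.png

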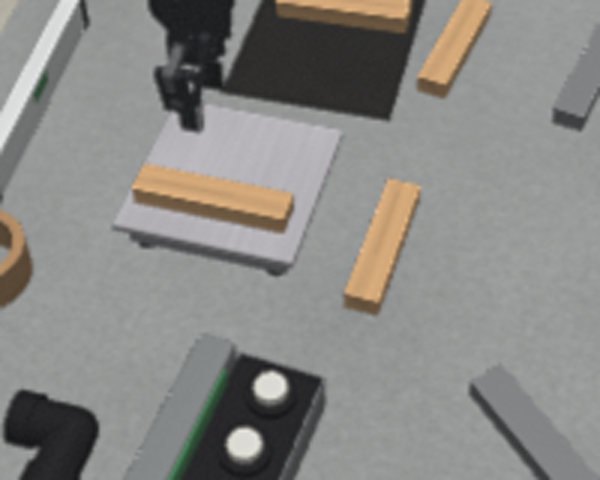

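```bash
cat > mat.py <<'E'
from h import *
im=shot('top'); ims=shot('side')
for n,I in(('top',im),('side',ims)):
    m=wood(I); k,lab,st,ce=cv2.connectedComponentsWithStats(m)
    for i in range(1,k):
        c=back(n,ce[i],.027)[0]
        if n=='top' and 300<st[i,4]<1500 and .2<c[0]<.75 and abs(c[1])<.6:
            w=back(n,np.argwhere(lab==i)[:,::-1].astype(float),.027)[:,:2]*1000
            r=cv2.minAreaRect(w.astype(np.float32))
            mu=w.mean(0); ev=np.linalg.svd(w-mu,full_matrices=False)[2][0]
            yaw=(np.arctan2(ev[1],ev[0])+np.pi/2)%np.pi-np.pi/2
            print(n,'mean(z.027)',mu.round(1),'yaw %.3f'%yaw,np.round(r[0],1),np.round(r[1]),st[i,4])
E
python3 mat.py
```

```text
top mean(z.027) [ 553.9 -404.9] yaw -0.069 [ 554.8 -405. ] [ 37. 162.] 815
top mean(z.027) [ 543.  -340.4] yaw -0.025 [ 543.5 -340.6] [ 35. 160.] 836
top mean(z.027) [ 400.1 -298.6] yaw 1.342 [ 400.1 -298.7] [159.  36.] 829
```

```bash
python3 -c "
from h import *
plan(.545,-.340,.10,1.546)"; 
```

```text
pos [0.6065 0.0253 0.1752] yaw 1.490 tilt 0.0035 q6 -1.61 F [-0.5  0.9 -0.7] op 0.603 t 14.7
  turn(rv) [-0.003 -0.    -0.056] shift in CURRENT axes [-369.1  -31.4   75.2] | in NEW axes [-366.7  -52.4   75.2]
```

```bash
python3 -m crank '0 0 0 0 0 -0.056;-60 -9 0 0 0 0;-60 -9 0 0 0 0;-60 -9 0 0 0 0;-60 -9 0 0 0 0' >/dev/null; python3 -m crank '-60 -9 0 0 0 0;-60 -8 0 0 0 0;0 0 40 0 0 0;0 0 30 0 0 0;0 0 0 0 0 0';python3 -c "
from h import *
plan(.545,-.340,.013,1.546)
shot('side','b1',(200,80,400,240),3)"
```

```text
time: 15.98
eef_pos: [0.5424, -0.3311, 0.1014]
tcp_rot: [0.716, 0.698, -0.001, -0.006]
contact_force: [-0.7, -0.2, -0.5]
opening: 0.596
pos [ 0.5424 -0.3311  0.1014] yaw 1.545 tilt 0.0113 q6 -2.25 F [-0.7 -0.2 -0.5] op 0.596 t 16.0
  turn(rv) [-0.009 -0.007 -0.001] shift in CURRENT axes [-9.4  3.6 88.3] | in NEW axes [-8.8  2.8 88.4]
```

View pics/b1.png

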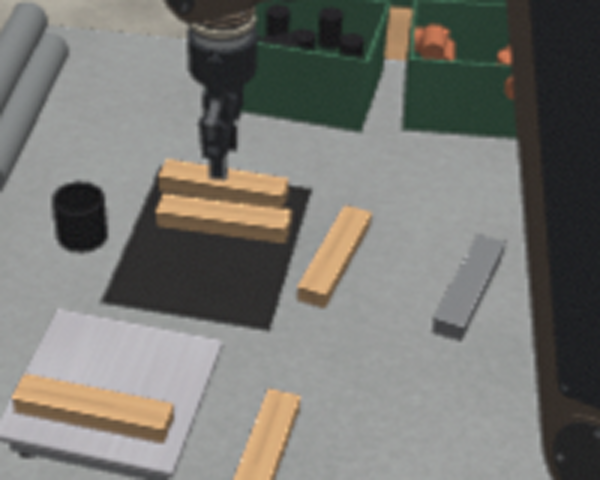

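```bash
python3 -m crank '-9 3 0 0 0 0;0 0 40 0 0 0;0 0 0 0 0 0;0 0 0 0 0 0';python3 -c "
from h import *
plan(.545,-.340,.013,1.546)"
```

```text
time: 16.52
eef_pos: [0.5492, -0.3432, 0.0691]
tcp_rot: [0.716, 0.698, 0.0, 0.001]
contact_force: [-1.1, -0.8, -0.4]
opening: 0.599
pos [ 0.5492 -0.3432  0.0691] yaw 1.546 tilt 0.0024 q6 -2.26 F [-1.1 -0.8 -0.4] op 0.599 t 16.5
  turn(rv) [ 0.002  0.002 -0.   ] shift in CURRENT axes [ 3.1 -4.4 56.1] | in NEW axes [ 3.  -4.3 56.1]
```

```bash
python3 -c "
from h import *
for i in range(3):
  plan(.545,-.340,.013,1.546); im=shot('top')
plan(.545,-.340,.013,1.546)"
```

```text
pos [ 0.5492 -0.3432  0.0691] yaw 1.546 tilt 0.0024 q6 -2.26 F [-1.1 -0.8 -0.4] op 0.599 t 16.5
  turn(rv) [ 0.002  0.002 -0.   ] shift in CURRENT axes [ 3.1 -4.4 56.1] | in NEW axes [ 3.  -4.3 56.1]
pos [ 0.5495 -0.3434  0.0696] yaw 1.546 tilt 0.0035 q6 -2.26 F [ 1.1 -0.1 -0.4] op 0.600 t 16.6
  turn(rv) [ 0.003  0.002 -0.   ] shift in CURRENT axes [ 3.4 -4.7 56.6] | in NEW axes [ 3.3 -4.6 56.6]
pos [ 0.5495 -0.3434  0.0697] yaw 1.546 tilt 0.0039 q6 -2.26 F [0.3 0.6 0.5] op 0.598 t 16.6
  turn(rv) [ 0.003  0.002 -0.   ] shift in CURRENT axes [ 3.4 -4.8 56.7] | in NEW axes [ 3.3 -4.6 56.7]
pos [ 0.5494 -0.3433  0.0696] yaw 1.546 tilt 0.0036 q6 -2.26 F [0.5 0.  0.8] op 0.601 t 16.7
  turn(rv) [ 0.003  0.002 -0.   ] shift in CURRENT axes [ 3.3 -4.7 56.5] | in NEW axes [ 3.2 -4.5 56.6]
```

```bash
python3 -m crank '3 -4 30 0 0 0;0 0 26 0 0 0;0 0 0 0 0 0;0 0 0 0 0 0';python3 -c "
from h import *
plan(.545,-.340,.013,1.546)
shot('side','b2',(200,80,400,240),3)"
```

```text
time: 17.18
eef_pos: [0.5454, -0.3401, 0.013]
tcp_rot: [0.716, 0.698, 0.0, 0.001]
contact_force: [0.1, 0.2, -0.2]
opening: 0.603
pos [ 0.5454 -0.3401  0.013 ] yaw 1.546 tilt 0.0026 q6 -2.26 F [ 0.1  0.2 -0.2] op 0.603 t 17.2
  turn(rv) [ 0.002  0.002 -0.   ] shift in CURRENT axes [ 0.1 -0.4  0. ] | in NEW axes [ 0.1 -0.4  0. ]
```

View pics/b2.png

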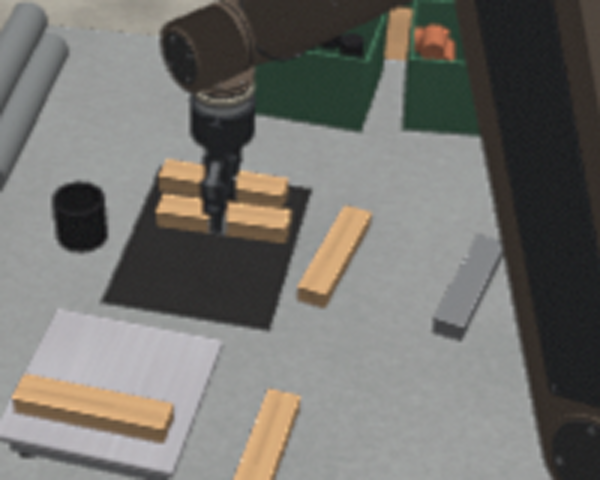

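```bash
python3 -m crank '0 0 0 0 0 0;0 0 0 0 0 0;0 0 0 0 0 0' -1 50|grep -E 'eef|cont|open'; python3 -m crank '0 0 -40 0 0 0;0 0 -60 0 0 0;0 0 -40 0 0 0;0 0 0 0 0 0;0 0 0 0 0 0'|grep -E 'eef|cont|open';python3 -c "
from h import *
plan(.6005,-.0646,.12,1.49)"
```

```text
eef_pos: [0.5457, -0.3404, 0.0135]
contact_force: [-0.4, 0.3, 6.2]
opening: 0.406
eef_pos: [0.5435, -0.3386, 0.1496]
contact_force: [0.1, 1.4, -1.5]
opening: 0.403
pos [ 0.5435 -0.3386  0.1496] yaw 1.545 tilt 0.0028 q6 -2.26 F [ 0.1  1.4 -1.5] op 0.403 t 18.2
  turn(rv) [-0.002 -0.002  0.055] shift in CURRENT axes [275.3  50.1  30. ] | in NEW axes [277.7  34.7  29.6]
```

```bash
python3 -m crank '0 0 0 0 0 0.055;55 7 0 0 0 0;55 7 0 0 0 0;55 7 0 0 0 0;55 7 0 0 0 0' >/dev/null; python3 -m crank '55 7 0 0 0 0;0 0 30 0 0 0;0 0 30 0 0 0;0 0 0 0 0 0;0 0 0 0 0 0';python3 -c "
from h import *
plan(.6005,-.0646,.0555,1.49)
shot('side','b3',(160,130,360,290),3)"
```

```text
time: 19.48
eef_pos: [0.601, -0.0681, 0.0907]
tcp_rot: [0.735, 0.678, -0.0, -0.001]
contact_force: [0.4, -0.1, -0.6]
opening: 0.403
pos [ 0.601  -0.0681  0.0907] yaw 1.490 tilt 0.0015 q6 -1.77 F [ 0.4 -0.1 -0.6] op 0.403 t 19.5
  turn(rv) [-0.001 -0.     0.   ] shift in CURRENT axes [ 3.4 -0.7 35.2] | in NEW axes [ 3.5 -0.8 35.2]
```

View pics/b3.png

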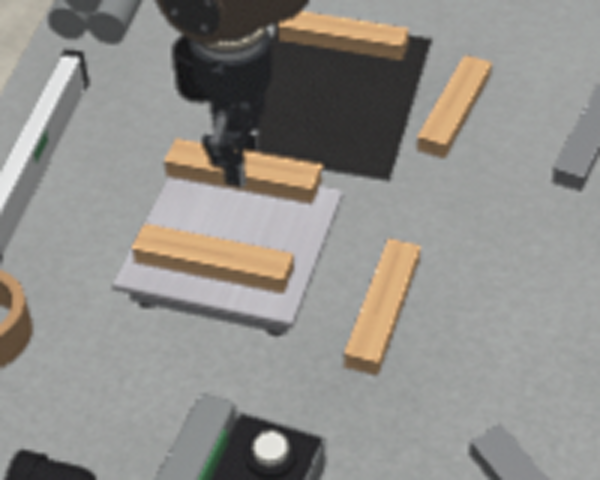

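```bash
python3 -m crank '3 0 20 0 0 0;0 0 12 0 0 0;0 0 0 0 0 0;0 0 0 0 0 0' | grep -E 'eef|cont'; python3 -m crank '0 0 2 0 0 0;0 0 0 0 0 0' | grep -E 'eef|cont';python3 -m crank '0 0 2 0 0 0;0 0 0 0 0 0' | grep -E 'eef|cont'
```

```text
eef_pos: [0.6017, -0.0651, 0.0593]
contact_force: [0.4, 0.4, -0.1]
eef_pos: [0.6018, -0.0651, 0.0576]
contact_force: [-0.2, -0.3, -0.6]
eef_pos: [0.6018, -0.0651, 0.0555]
contact_force: [0.7, -0.0, 0.9]
```

```bash
python3 -m crank '0 0 1 0 0 0;0 0 0 0 0 0' | grep -E 'eef|cont'; python3 -m crank '0 0 -1 0 0 0;0 0 0 0 0 0;0 0 0 0 0 0' 0.2; python3 -m crank '0 0 -30 0 0 0;0 0 -60 0 0 0;0 0 -30 0 0 0;0 0 0 0 0 0;0 0 0 0 0 0'>/dev/null; python3 mat.py; python3 -c "
from h import *
plan(.556,-.405,.10,1.502)
shot('side','b5',(160,80,360,240),3)"
```

```text
eef_pos: [0.6018, -0.0651, 0.0555]
contact_force: [-2.5, 0.9, 5.3]
time: 21.15
eef_pos: [0.6014, -0.065, 0.055]
tcp_rot: [0.735, 0.678, -0.0, -0.0]
contact_force: [0.1, 0.1, -1.3]
opening: 0.601
top mean(z.027) [621.6  27.4] yaw -0.119 [616.6  24.8] [ 38. 166.] 702
top mean(z.027) [ 554. -405.] yaw -0.070 [ 554.8 -405. ] [ 37. 162.] 820
top mean(z.027) [ 400.1 -298.7] yaw 1.342 [ 400.2 -298. ] [161.  37.] 828
pos [ 0.6003 -0.0647  0.1728] yaw 1.490 tilt 0.0043 q6 -1.77 F [-0.5 -0.1  0.3] op 0.603 t 21.9
  turn(rv) [-0.004 -0.001 -0.012] shift in CURRENT axes [-342.8  -16.5   72.6] | in NEW axes [-342.5  -20.8   72.8]
```

View pics/b5.png

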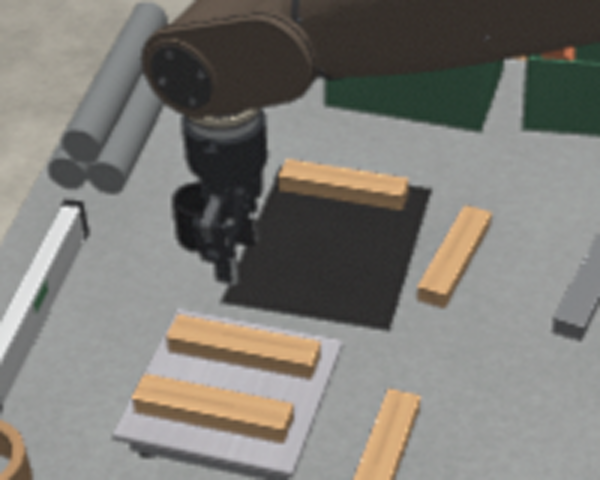

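```bash
python3 -m crank '-57 -3 0 0 0 0;-57 -3 0 0 0 0;-57 -3 0 0 0 0;-57 -3 0 0 0 0;-57 -3 0 0 0 -0.012' >/dev/null; python3 -m crank '-57 -3 0 0 0 0;0 0 50 0 0 0;0 0 50 0 0 0;0 0 0 0 0 0;0 0 0 0 0 0';python3 -c "
from h import *
plan(.556,-.405,.013,1.502)
shot('side','c1',(200,80,400,240),3)"
```

```text
time: 23.18
eef_pos: [0.5575, -0.4049, 0.0763]
tcp_rot: [0.731, 0.683, 0.0, 0.001]
contact_force: [0.2, 0.7, 1.6]
opening: 0.601
pos [ 0.5575 -0.4049  0.0763] yaw 1.503 tilt 0.0012 q6 -2.28 F [0.2 0.7 1.6] op 0.601 t 23.2
  turn(rv) [0.001 0.001 0.001] shift in CURRENT axes [-0.1 -1.6 63.3] | in NEW axes [-0.2 -1.5 63.3]
```

View pics/c1.png

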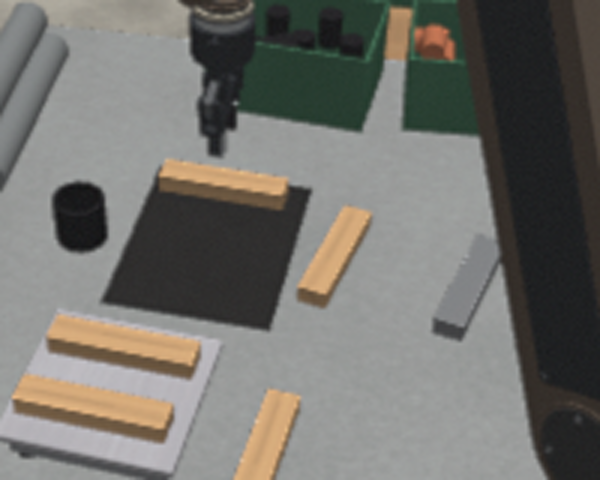

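```bash
python3 -m crank '0 -1 40 0 0 0;0 0 23 0 0 0;0 0 0 0 0 0;0 0 0 0 0 0' | grep -E 'eef|cont'; python3 -m crank '0 0 0 0 0 0;0 0 0 0 0 0;0 0 0 0 0 0' -1 50|grep -E 'eef|cont|open'; python3 -m crank '0 0 -40 0 0 0;0 0 -60 0 0 0;0 0 -60 0 0 0;0 0 0 0 0 0;0 0 0 0 0 0'|grep -E 'eef|cont|open';python3 -c "
from h import *
plan(.6486,-.0233,.17,-.08)"
```

```text
eef_pos: [0.5568, -0.4053, 0.014]
contact_force: [0.6, 0.3, 1.4]
eef_pos: [0.5571, -0.4056, 0.0146]
contact_force: [-0.2, -0.7, 5.4]
opening: 0.405
eef_pos: [0.5554, -0.4041, 0.1717]
contact_force: [-1.0, 0.5, -2.0]
opening: 0.405
pos [ 0.5554 -0.4041  0.1717] yaw 1.502 tilt 0.0012 q6 -2.28 F [-1.   0.5 -2. ] op 0.405 t 24.7
  turn(rv) [-0.000e+00 -1.000e-03 -1.559e+00] shift in CURRENT axes [386.2  67.    1.9] | in NEW axes [-62.4 387.    1.7]
```

```bash
python3 -m crank '60 11 0 0 0 0;60 11 0 0 0 0;60 11 0 0 0 0;60 11 0 0 0 0;60 11 0 0 0 0' >/dev/null; python3 -m crank '60 11 0 0 0 0.176;0 0 0 0 0 0.176;0 0 0 0 0 0.176;0 0 0 0 0 0.176;0 0 0 0 0 0.176' >/dev/null;python3 -m crank '0 0 0 0 0 0.176;0 0 0 0 0 0.176;0 0 0 0 0 0.176;0 0 0 0 0 0.174;0 0 0 0 0 0' ;python3 -c "
from h import *
plan(.6486,-.0233,.12,-.08)"
```

```text
time: 26.6
eef_pos: [0.6447, -0.0495, 0.1691]
tcp_rot: [0.999, -0.039, -0.003, -0.001]
contact_force: [0.4, 0.4, -0.6]
opening: 0.405
pos [ 0.6447 -0.0495  0.1691] yaw -0.078 tilt 0.0055 q6 -0.16 F [ 0.4  0.4 -0.6] op 0.405 t 26.6
  turn(rv) [-0.001  0.005  0.002] shift in CURRENT axes [  2.1 -26.4  49.1] | in NEW axes [  1.8 -26.4  49.1]
```

```bash
python3 -m crank '2 -26 0 0 0 0;0 0 40 0 0 0;0 0 30 0 0 0;0 0 0 0 0 0;0 0 0 0 0 0' ;python3 -c "
from h import *
plan(.6486,-.0233,.0806,-.08)
shot('side','c2',(160,130,360,290),3)"
```

```text
time: 27.22
eef_pos: [0.6507, -0.0242, 0.1028]
tcp_rot: [0.999, -0.039, 0.0, 0.0]
contact_force: [0.7, -0.1, 0.8]
opening: 0.402
pos [ 0.6507 -0.0242  0.1028] yaw -0.078 tilt 0.0004 q6 -0.11 F [ 0.7 -0.1  0.8] op 0.402 t 27.2
  turn(rv) [ 0.    -0.     0.002] shift in CURRENT axes [-2.2 -0.7 22.2] | in NEW axes [-2.2 -0.7 22.2]
```

View pics/c2.png

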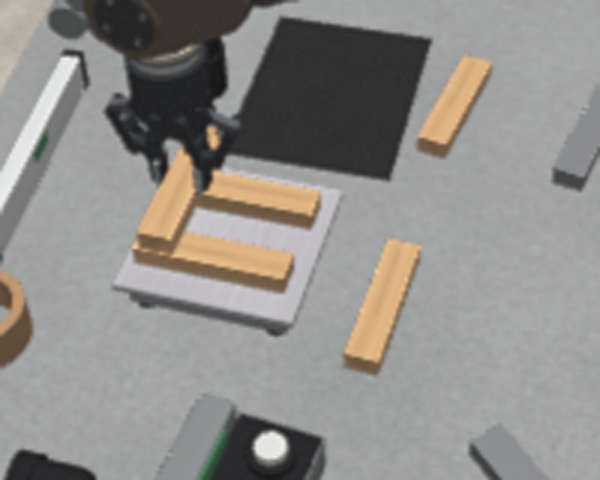

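```bash
python3 -m crank '-2 -1 10 0 0 0;0 0 8 0 0 0;0 0 0 0 0 0;0 0 0 0 0 0' | grep -E 'eef|cont'; python3 -m crank '0 0 2 0 0 0;0 0 0 0 0 0' | grep -E 'eef|cont';python3 -m crank '0 0 2 0 0 0;0 0 0 0 0 0' | grep -E 'eef|cont'
```

```text
eef_pos: [0.6485, -0.0229, 0.0843]
contact_force: [0.5, 0.3, 0.2]
eef_pos: [0.6485, -0.0229, 0.0823]
contact_force: [0.5, -0.3, -0.8]
eef_pos: [0.6487, -0.023, 0.0807]
contact_force: [-0.5, -0.1, 1.3]
```

```bash
python3 -m crank '0 0 0.5 0 0 0;0 0 0 0 0 0' | grep -E 'eef|cont'; python3 -m crank '0 0 -0.5 0 0 0;0 0 0 0 0 0;0 0 0 0 0 0' 0.2|grep -E 'eef|open'; python3 -m crank '0 0 -30 0 0 0;0 0 -50 0 0 0;0 0 0 0 0 0;0 0 0 0 0 0'>/dev/null; python3 -c "
from h import *
plan(.437,.0175,.10,-.119)
shot('side','c5',(160,130,360,290),3)"
```

```text
eef_pos: [0.6487, -0.023, 0.0807]
contact_force: [-2.0, 0.1, 4.4]
eef_pos: [0.6482, -0.0229, 0.0799]
opening: 0.604
pos [ 0.6482 -0.0229  0.1599] yaw -0.079 tilt 0.0004 q6 -0.11 F [-0.5  1.2  0.3] op 0.599 t 29.4
  turn(rv) [-0.    0.    0.04] shift in CURRENT axes [-213.7  -23.5   60. ] | in NEW axes [-214.5  -15.    59.9]
```

View pics/c5.png

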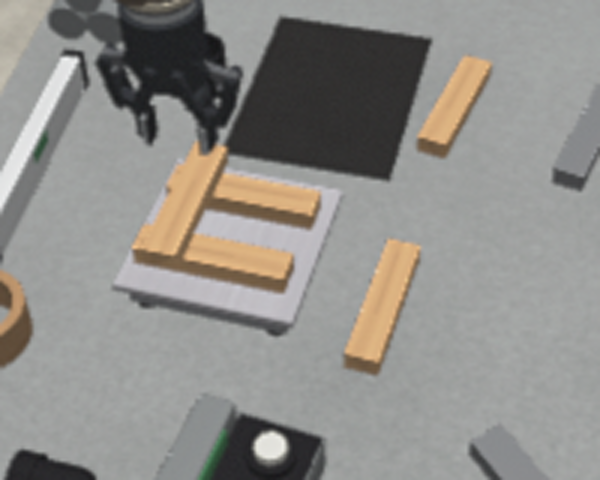

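```bash
python3 -m crank '-54 -6 0 0 0 0;-54 -6 0 0 0 0;-53 -6 0 0 0 0.04;-53 -6 0 0 0 0;0 0 0 0 0 0' >/dev/null; python3 -c "
from h import *
ims=shot('side','d1',(160,130,360,290),3)
for b in findb(ims,'side'):
  if b[4]<150: print('side',b[0].round(4),b[1],b[3].round(),b[4])
plan(.437,.0175,.012,-.119)"
```

```text
side [ 0.3997 -0.3194  1.4093] 271 [313. 161.] 138.15686274509804
side [0.4392 0.0179 1.4611] 556 [287. 232.] 51.101960784313725
pos [0.4351 0.0207 0.1583] yaw -0.119 tilt 0.0030 q6 -0.07 F [ 0.4 -0.   0.3] op 0.597 t 30.1
  turn(rv) [-0.     0.003 -0.   ] shift in CURRENT axes [  2.7   3.  146.3] | in NEW axes [  2.2   3.  146.3]
```

View pics/d1.png

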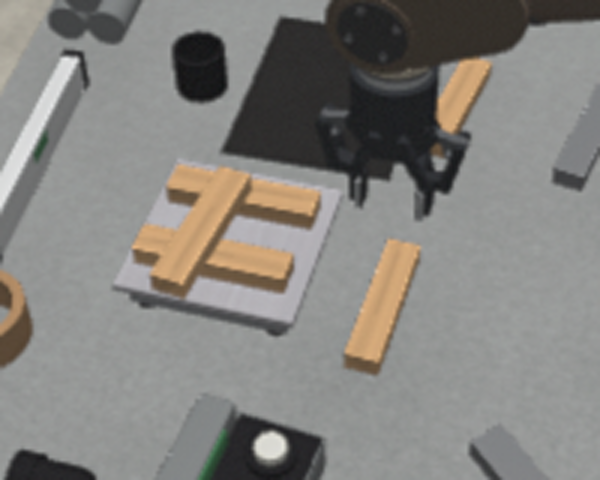

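```bash
python3 -c "
from h import *
shot('top','d2',(180,100,380,260),3)
ims=shot('side','d3',(190,170,290,250),6)"
```

```text
(no output)
```

View pics/d2.png

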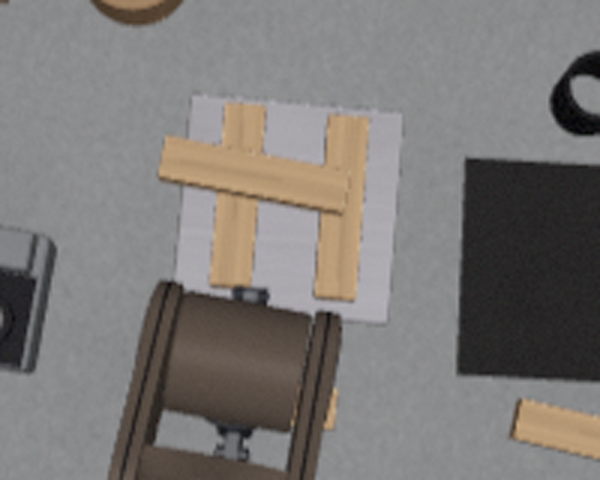

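View pics/d3.png

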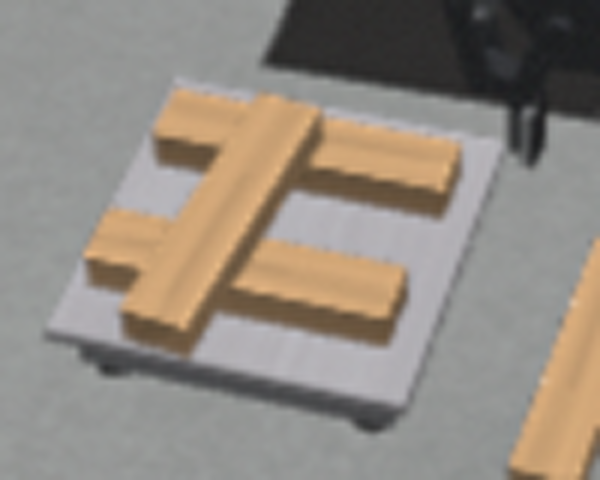

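```bash
python3 -c "
from h import *
def quad(n,q,o,s,z):
  uv=np.array(q,float)/s+o-0.33; P=back(n,uv,z)[:,:2]
  c=P.mean(0); d=(P[1]+P[2]-P[0]-P[3])if 0 else None
  e=[np.linalg.norm(P[i]-P[(i+1)%4]) for i in range(4)]
  L=(P[1]-P[0])+(P[2]-P[3]); W=(P[3]-P[0])+(P[2]-P[1])
  ax=L if np.linalg.norm(L)>np.linalg.norm(W) else W
  print(n,c.round(4),'yaw %.3f'%((np.arctan2(ax[1],ax[0])+np.pi/2)%np.pi-np.pi/2),np.round(e,3))
O=np.array([180,100]);o=np.array([190,170])
quad('top',[(165,137),(350,168),(346,212),(160,180)],O,3,.093)
quad('top',[(227,103),(266,107),(251,286),(211,284)],O,3,.069)
quad('top',[(330,115),(368,118),(354,300),(316,297)],O,3,.069)
quad('top',[(192,95),(403,114),(388,324),(174,302)],O,3,.045)
quad('side',[(258,96),(325,105),(185,330),(122,312)],o,6,.093)
quad('side',[(178,85),(460,140),(443,198),(155,137)],o,6,.069)
quad('side',[(108,210),(408,267),(390,325),(87,260)],o,6,.069)
quad('side',[(178,80),(500,142),(407,408),(45,330)],o,6,.045)
"
```

```text
top [0.6206 0.0099] yaw 1.406 [0.159 0.038 0.159 0.037]
top [0.6083 0.024 ] yaw -0.080 [0.034 0.157 0.034 0.159]
top [ 0.5978 -0.065 ] yaw -0.079 [0.033 0.16  0.033 0.16 ]
top [ 0.6015 -0.0203] yaw 1.479 [0.188 0.188 0.188 0.185]
side [0.6236 0.0121] yaw 1.389 [0.036 0.163 0.033 0.157]
side [ 0.6013 -0.0634] yaw -0.093 [0.157 0.042 0.158 0.04 ]
side [0.6106 0.0278] yaw -0.079 [0.159 0.039 0.159 0.035]
side [ 0.6048 -0.0172] yaw 1.495 [0.184 0.187 0.19  0.187]
```

```bash
python3 -c "
from h import *
plan(.622,.011,.14,-.171)"
python3 -m crank '48 4 0 0 0 0;48 4 0 0 0 0;48 4 0 0 0 0;44 4 0 0 0 0.052;0 0 0 0 0 0' >/dev/null; python3 -m crank '0 0 0 0 0 0'; python3 -c "
from h import *
plan(.622,.011,.0810,-.171)"
```

```text
pos [0.438  0.0199 0.1601] yaw -0.120 tilt 0.0001 q6 -0.07 F [ 0.1 -0.5  0.8] op 0.597 t 30.2
  turn(rv) [ 0.    -0.     0.051] shift in CURRENT axes [183.8 -13.1  20.1] | in NEW axes [182.8 -22.5  20.1]
time: 30.98
eef_pos: [0.6223, -0.0184, 0.1592]
tcp_rot: [0.996, -0.086, -0.001, -0.0]
contact_force: [1.0, -0.3, -0.2]
opening: 0.601
pos [ 0.6223 -0.0184  0.1592] yaw -0.171 tilt 0.0020 q6 -0.02 F [ 1.  -0.3 -0.2] op 0.601 t 31.0
  turn(rv) [-0.     0.002 -0.   ] shift in CURRENT axes [ -5.1 -28.9  78.2] | in NEW axes [ -5.3 -28.9  78.2]
```

```bash
python3 -m crank '-5 -29 20 0 0 0;0 0 20 0 0 0;0 0 0 0 0 0;0 0 0 0 0 0'; python3 -c "
from h import *
plan(.622,.011,.0810,-.171)
shot('side','d4',(170,150,290,240),5)"
```

```text
time: 31.48
eef_pos: [0.6224, 0.0106, 0.1209]
tcp_rot: [0.996, -0.086, 0.0, 0.0]
contact_force: [0.1, 0.1, -0.1]
opening: 0.595
pos [0.6224 0.0106 0.1209] yaw -0.172 tilt 0.0007 q6 0.03 F [ 0.1  0.1 -0.1] op 0.595 t 31.5
  turn(rv) [ 0.    -0.001 -0.001] shift in CURRENT axes [-0.5 -0.3 39.9] | in NEW axes [-0.4 -0.3 39.9]
```

View pics/d4.png

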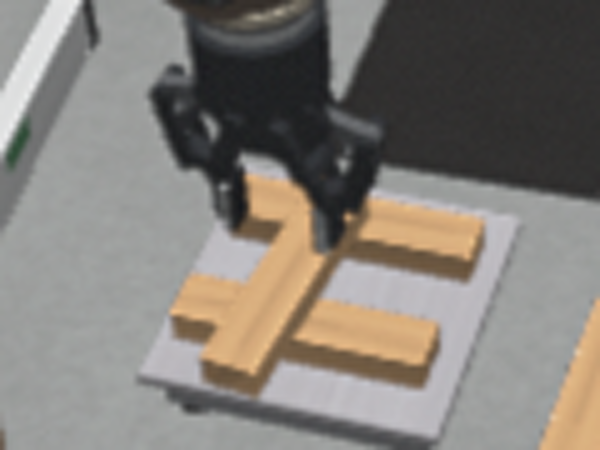

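```bash
python3 -m crank '0 0 20 0 0 0;0 0 18 0 0 0;0 0 0 0 0 0;0 0 0 0 0 0'|grep -E 'eef|cont'; python3 -m crank '0 0 0 0 0 0;0 0 0 0 0 0;0 0 0 0 0 0' -1 50|grep -E 'eef|cont|open'; python3 -m crank '0 0 -20 0 0 0;0 0 -20 0 0 0;0 0 0 0 0 0;0 0 0 0 0 0'|grep -E 'eef|cont|open';python3 -c "
from h import *
plan(.6486,-.0233,.0806,-.08)
shot('side','d5',(170,150,290,240),5)"
```

```text
eef_pos: [0.6222, 0.0112, 0.0819]
contact_force: [0.3, 0.9, 0.3]
eef_pos: [0.623, 0.0111, 0.0833]
contact_force: [0.5, -0.0, 2.2]
opening: 0.403
eef_pos: [0.6221, 0.0112, 0.1226]
contact_force: [0.4, -0.4, -1.1]
opening: 0.406
pos [0.6221 0.0112 0.1226] yaw -0.171 tilt 0.0002 q6 0.03 F [ 0.4 -0.4 -1.1] op 0.406 t 32.9
  turn(rv) [-0.    -0.    -0.091] shift in CURRENT axes [31.9 29.5 42. ] | in NEW axes [29.1 32.3 42. ]
```

View pics/d5.png

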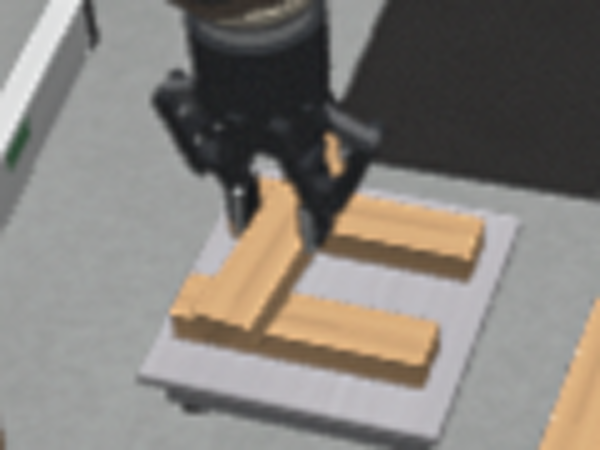

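```bash
python3 -m crank '32 29 0 0 0 -0.091;0 0 20 0 0 0;0 0 14 0 0 0;0 0 0 0 0 0;0 0 0 0 0 0'|grep -E 'eef|cont'; python3 -c "
from h import *
plan(.6486,-.0233,.0833,-.08)"
```

```text
eef_pos: [0.6484, -0.0222, 0.0881]
contact_force: [-0.9, -0.0, 0.5]
pos [ 0.6484 -0.0222  0.0881] yaw -0.080 tilt 0.0010 q6 -0.11 F [-0.9 -0.   0.5] op 0.403 t 33.6
  turn(rv) [-0.     0.001  0.   ] shift in CURRENT axes [0.3 1.1 4.8] | in NEW axes [0.3 1.1 4.8]
```

```bash
python3 -m crank '0 1 2 0 0 0;0 0 2 0 0 0;0 0 0 0 0 0' | grep -E 'eef|cont';python3 -m crank '0 0 1 0 0 0;0 0 0 0 0 0' | grep -E 'eef|cont'; python3 -m crank '0 0 1 0 0 0;0 0 0 0 0 0' | grep -E 'eef|cont'
```

```text
eef_pos: [0.6487, -0.0238, 0.0843]
contact_force: [-0.6, -0.4, -0.6]
eef_pos: [0.6488, -0.0239, 0.0834]
contact_force: [0.0, -0.4, 0.3]
eef_pos: [0.6488, -0.0238, 0.0833]
contact_force: [-3.5, 0.1, 5.1]
```

```bash
python3 -m crank '0 0 -1 0 0 0;0 0 0 0 0 0;0 0 0 0 0 0' 0.2|grep -E 'eef|open'; python3 -m crank '0 0 -30 0 0 0;0 0 -50 0 0 0;0 0 0 0 0 0;0 0 0 0 0 0'>/dev/null; python3 -m crank '-54 -6 0 0 0 0;-54 -6 0 0 0 0;-53 -6 0 0 0 0.04;-53 -6 0 0 0 0;0 0 0 0 0 0' >/dev/null;python3 -m crank '0 0 0 0 0 0'; python3 -c "
from h import *
ims=shot('side','e1',(160,130,360,290),3)
for b in findb(ims,'side'):
  if b[4]<150: print('side',b[0].round(4),b[1],b[3].round(),b[4])
plan(.4375,.0175,.012,-.117)"
```

```text
eef_pos: [0.6487, -0.0238, 0.0829]
opening: 0.601
time: 36.08
eef_pos: [0.4378, 0.0193, 0.1627]
tcp_rot: [0.998, -0.06, -0.0, -0.0]
contact_force: [0.4, -0.6, 0.7]
opening: 0.604
side [ 0.4007 -0.3175  1.3848] 263 [313. 160.] 149.8392156862745
side [0.4393 0.017  1.4609] 560 [287. 232.] 48.741176470588236
pos [0.4386 0.0192 0.1632] yaw -0.121 tilt 0.0001 q6 -0.07 F [-0.1  0.1  1. ] op 0.598 t 36.1
  turn(rv) [ 0.    -0.    -0.004] shift in CURRENT axes [ -0.9   1.8 151.2] | in NEW axes [ -0.9   1.8 151.2]
```

View pics/e1.png

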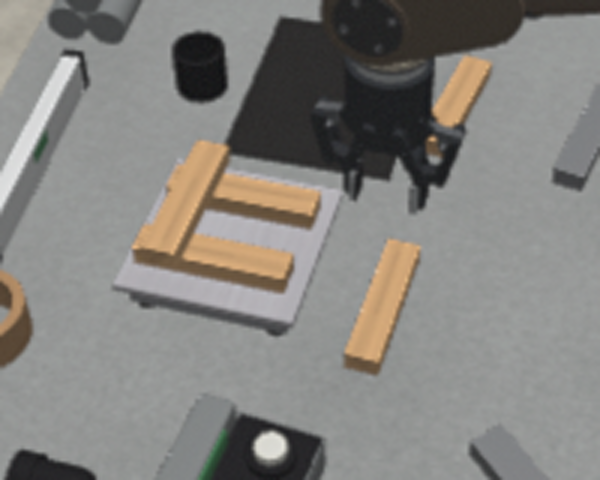

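Back in place. Now pick the near batten.

```bash
python3 -m crank '-1 2 60 0 0 0;0 0 60 0 0 0;0 0 31 0 0 0;0 0 0 0 0 0;0 0 0 0 0 0'|grep -E 'eef|cont'; python3 -m crank '0 0 0 0 0 0;0 0 0 0 0 0;0 0 0 0 0 0' -1 50|grep -E 'eef|cont|open'; python3 -m crank '0 0 -40 0 0 0;0 0 -60 0 0 0;0 0 -50 0 0 0;0 0 0 0 0 0;0 0 0 0 0 0'|grep -E 'eef|cont|open';python3 -c "
from h import *
plan(.5588,-.0161,.165,-.08)"
```

```text
eef_pos: [0.4385, 0.0171, 0.0134]
contact_force: [0.9, 0.1, 0.4]
eef_pos: [0.4389, 0.0171, 0.0145]
contact_force: [0.1, -0.2, 5.9]
opening: 0.406
eef_pos: [0.4359, 0.0177, 0.1618]
contact_force: [-0.1, -0.3, -0.3]
opening: 0.403
pos [0.4359 0.0177 0.1618] yaw -0.120 tilt 0.0006 q6 -0.07 F [-0.1 -0.3 -0.3] op 0.403 t 37.8
  turn(rv) [-0.     0.001 -0.04 ] shift in CURRENT axes [126.1  18.8  -3.3] | in NEW axes [125.2  23.9  -3.2]
```

```bash
python3 -m crank '42 6 0 0 0 0;42 6 0 0 0 0;42 6 0 0 0 -0.04;0 0 50 0 0 0;0 0 0 0 0 0'|grep -E 'eef|cont|open';python3 -m crank '0 0 10 0 0 0;0 0 0 0 0 0' >/dev/null;python3 -c "
from h import *
plan(.5588,-.0161,.0835,-.08)
shot('side','e2',(170,150,290,240),5)"
```

```text
eef_pos: [0.5543, -0.0145, 0.1052]
contact_force: [-1.0, -0.7, -2.0]
opening: 0.403
pos [ 0.5592 -0.0153  0.1026] yaw -0.080 tilt 0.0000 q6 -0.13 F [-0.9 -0.1 -0.4] op 0.408 t 38.6
  turn(rv) [-0.  0. -0.] shift in CURRENT axes [-0.4  0.8 19.1] | in NEW axes [-0.4  0.8 19.1]
```

View pics/e2.png

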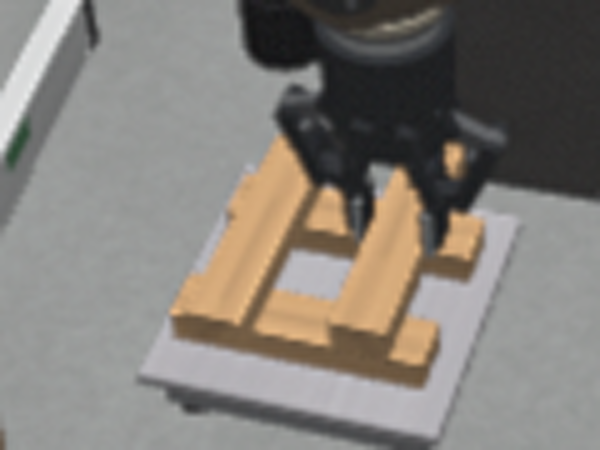

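```bash
python3 -m crank '0 1 10 0 0 0;0 0 6 0 0 0;0 0 0 0 0 0' | grep -E 'eef|cont';python3 -m crank '0 0 2 0 0 0;0 0 0 0 0 0' | grep -E 'eef|cont'; python3 -m crank '0 0 1 0 0 0;0 0 0 0 0 0' | grep -E 'eef|cont';python3 -m crank '0 0 1 0 0 0;0 0 0 0 0 0' | grep -E 'eef|cont'
```

```text
eef_pos: [0.5589, -0.0164, 0.0856]
contact_force: [-0.5, -0.9, -0.9]
eef_pos: [0.5595, -0.0165, 0.0843]
contact_force: [-0.1, 0.0, -0.7]
eef_pos: [0.5597, -0.0165, 0.0836]
contact_force: [0.8, -0.5, -0.0]
eef_pos: [0.5597, -0.0165, 0.0836]
contact_force: [-3.1, 0.3, 5.1]
```

```bash
python3 -m crank '0 0 -1 0 0 0;0 0 0 0 0 0;0 0 0 0 0 0' 0.2|grep -E 'eef|open'; python3 -m crank '0 0 -30 0 0 0;0 0 -50 0 0 0;0 0 0 0 0 0;0 0 0 0 0 0'>/dev/null; python3 -c "
from h import *
shot('side','f1',(160,130,360,290),3)
plan(.402,-.2995,.16,-.225)"; python3 mat.py
```

```text
eef_pos: [0.5593, -0.0165, 0.0831]
opening: 0.6
pos [ 0.5586 -0.0163  0.162 ] yaw -0.081 tilt 0.0023 q6 -0.13 F [-0.5  0.1  0.9] op 0.605 t 40.7
  turn(rv) [-0.     0.002  0.144] shift in CURRENT axes [-133.3  294.9    2.2] | in NEW axes [-89.4 311.    2. ]
top mean(z.027) [ 400.1 -298.7] yaw 1.340 [ 400.2 -298.6] [159.  36.] 828
```

View pics/f1.png

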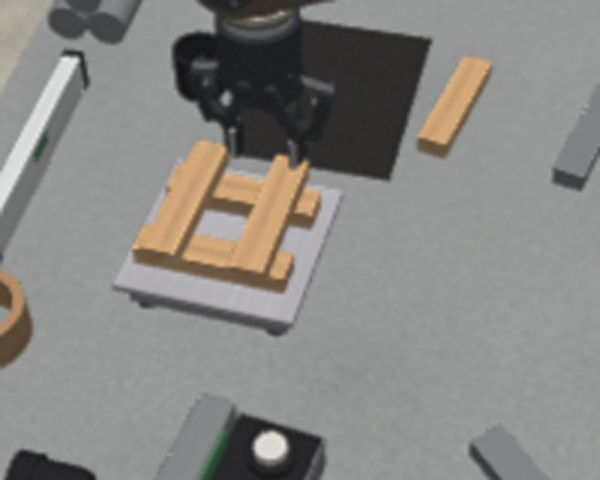

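```bash
python3 -m crank '-22 49 0 0 0 0;-22 49 0 0 0 0;-22 49 0 0 0 0;-22 49 0 0 0 0;-22 49 0 0 0 0' >/dev/null;python3 -m crank '-22 49 0 0 0 0;0 0 40 0 0 0.144;0 0 40 0 0 0;0 0 0 0 0 0;0 0 0 0 0 0'; python3 -c "
from h import *
plan(.402,-.2995,.012,-.227)
shot('side','f2',(220,80,420,240),3)"
```

```text
time: 42.08
eef_pos: [0.4046, -0.2991, 0.084]
tcp_rot: [0.994, -0.112, 0.0, 0.0]
contact_force: [-0.1, -0.1, 0.6]
opening: 0.603
pos [ 0.4046 -0.2991  0.084 ] yaw -0.224 tilt 0.0005 q6 -0.61 F [-0.1 -0.1  0.6] op 0.603 t 42.1
  turn(rv) [ 0.    -0.     0.003] shift in CURRENT axes [-2.5  0.9 72. ] | in NEW axes [-2.5  0.9 72. ]
```

View pics/f2.png

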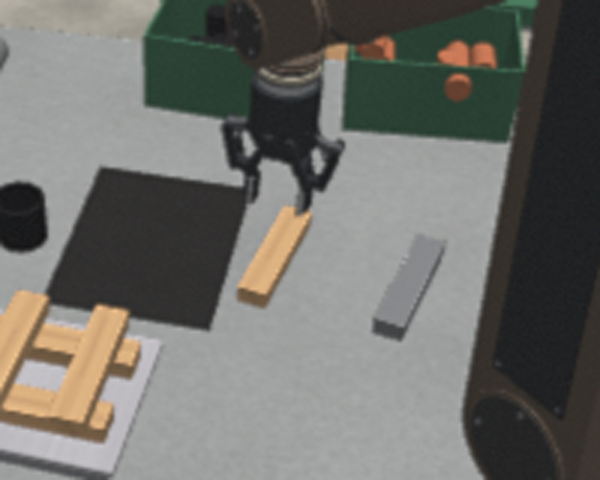

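```bash
python3 -m crank '-2 1 50 0 0 0;0 0 21 0 0 0;0 0 0 0 0 0;0 0 0 0 0 0'|grep -E 'eef|cont'; python3 -m crank '0 0 0 0 0 0;0 0 0 0 0 0;0 0 0 0 0 0' -1 50|grep -E 'eef|cont|open'; python3 -m crank '0 0 -60 0 0 0;0 0 -60 0 0 0;0 0 -60 0 0 0;0 0 0 0 0 0;0 0 0 0 0 0'|grep -E 'eef|cont|open';python3 -c "
from h import *
plan(.6001,-.0646,.19,-1.651)"
```

```text
eef_pos: [0.4034, -0.3007, 0.0144]
contact_force: [0.6, -0.2, -1.1]
eef_pos: [0.4035, -0.3009, 0.0146]
contact_force: [0.0, 1.3, 7.2]
opening: 0.404
eef_pos: [0.4017, -0.299, 0.192]
contact_force: [0.6, -0.4, -2.3]
opening: 0.4
pos [ 0.4017 -0.299   0.192 ] yaw -0.224 tilt 0.0003 q6 -0.62 F [ 0.6 -0.4 -2.3] op 0.400 t 43.6
  turn(rv) [0.    0.    1.427] shift in CURRENT axes [ 141.2 -272.7    2. ] | in NEW axes [-249.6 -179.     2. ]
```

```bash
python3 -m crank '28 -54 0 0 0 0;28 -54 0 0 0 0;28 -54 0 0 0 0;28 -54 0 0 0 0;28 -54 0 0 0 0' >/dev/null;python3 -m crank '0 0 0 0 0 0.178;0 0 0 0 0 0.178;0 0 0 0 0 0.178;0 0 0 0 0 0.178;0 0 0 0 0 0.178'>/dev/null;python3 -m crank '0 0 0 0 0 0.178;0 0 0 0 0 0.178;0 0 0 0 0 0.181;0 0 0 0 0 0;0 0 0 0 0 0'; python3 -c "
from h import *
plan(.6001,-.0646,.125,-1.651)
shot('side','f3',(160,100,360,260),3)"
```

```text
time: 45.5
eef_pos: [0.5979, -0.0672, 0.1906]
tcp_rot: [-0.679, 0.734, 0.001, -0.001]
contact_force: [-0.9, -0.5, -1.6]
opening: 0.403
pos [ 0.5979 -0.0672  0.1906] yaw -1.649 tilt 0.0030 q6 1.37 F [-0.9 -0.5 -1.6] op 0.403 t 45.5
  turn(rv) [0.003 0.001 0.002] shift in CURRENT axes [-2.7 -2.2 65.6] | in NEW axes [-2.8 -2.  65.6]
```

View pics/f3.png

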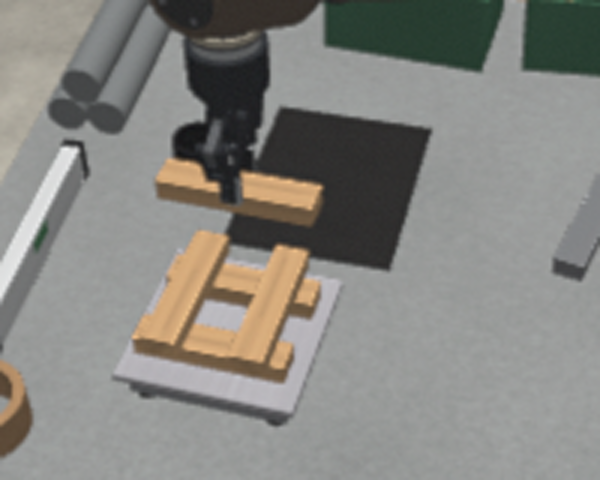

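```bash
python3 -m crank '-2 -2 40 0 0 0;0 0 30 0 0 0;0 0 0 0 0 0;0 0 0 0 0 0' ; python3 -c "
from h import *
plan(.6001,-.0646,.1076,-1.651)
shot('side','f4',(170,130,290,220),5)"
```

```text
time: 46.05
eef_pos: [0.6015, -0.0658, 0.1235]
tcp_rot: [-0.678, 0.735, -0.001, 0.0]
contact_force: [0.5, -0.4, -0.6]
opening: 0.406
pos [ 0.6015 -0.0658  0.1235] yaw -1.651 tilt 0.0017 q6 1.37 F [ 0.5 -0.4 -0.6] op 0.406 t 46.0
  turn(rv) [-0.002 -0.     0.   ] shift in CURRENT axes [-1.1  1.6 15.9] | in NEW axes [-1.1  1.5 15.9]
```

View pics/f4.png

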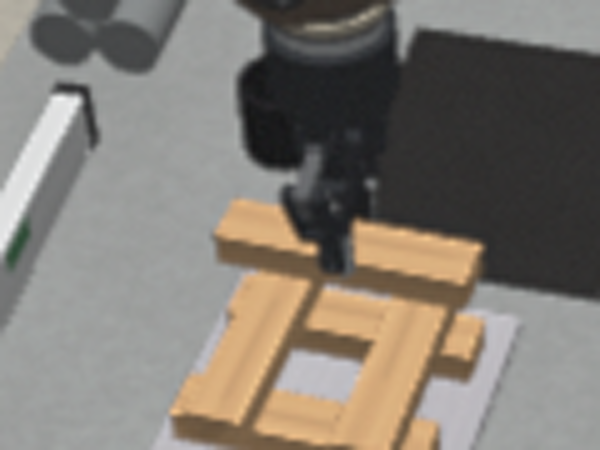

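```bash
python3 -m crank '-1 1 8 0 0 0;0 0 5 0 0 0;0 0 0 0 0 0;0 0 0 0 0 0' | grep -E 'eef|cont';python3 -m crank '0 0 2 0 0 0;0 0 0 0 0 0' | grep -E 'eef|cont'; python3 -m crank '0 0 1 0 0 0;0 0 0 0 0 0' | grep -E 'eef|cont';python3 -m crank '0 0 1 0 0 0;0 0 0 0 0 0' | grep -E 'eef|cont'
```

```text
eef_pos: [0.5999, -0.0645, 0.1094]
contact_force: [0.8, -0.1, -0.8]
eef_pos: [0.6002, -0.0646, 0.1077]
contact_force: [0.3, -0.1, 0.4]
eef_pos: [0.6003, -0.0646, 0.1077]
contact_force: [-1.6, -0.1, 5.2]
eef_pos: [0.6003, -0.0646, 0.1076]
contact_force: [-4.0, 0.4, 8.6]
```

```bash
python3 -m crank '0 0 -2 0 0 0;0 0 0 0 0 0;0 0 0 0 0 0' 0.2|grep -E 'eef|open'; python3 -m crank '0 0 -20 0 0 0;0 0 -40 0 0 0;0 0 -40 0 0 0;0 0 0 0 0 0;0 0 0 0 0 0'|grep -E 'eef|open'; python3 -c "
from h import *
shot('side','g1',(160,100,360,260),3)
plan(.50,.15,.21,-1.65)"
```

```text
eef_pos: [0.5997, -0.0644, 0.1069]
opening: 0.604
eef_pos: [0.5997, -0.0644, 0.2075]
opening: 0.601
pos [ 0.5991 -0.0643  0.2063] yaw -1.652 tilt 0.0020 q6 1.38 F [ 0.2 -0.6 -0.4] op 0.600 t 48.4
  turn(rv) [ 0.002  0.    -0.002] shift in CURRENT axes [-205.6  116.1   -3.4] | in NEW axes [-205.8  115.8   -3.7]
```

View pics/g1.png

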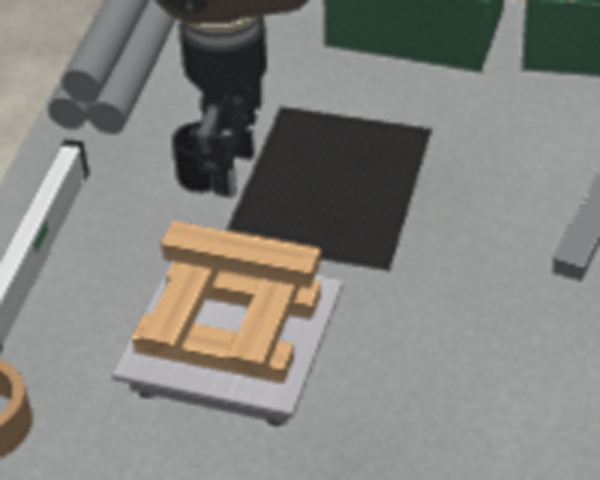

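```bash
python3 -m crank '-51 29 0 0 0 0;-51 29 0 0 0 0;-51 29 0 0 0 0;-52 29 0 0 0 0;0 0 0 0 0 0' -1 30 >/dev/null;python3 -m crank '-61 -2 0 0 0 0;-61 -2 0 0 0 0;-30 -2 0 0 0 0;0 0 0 0 0 0;0 0 0 0 0 0'; python3 -c "
from h import *
shot('side','g2');shot('top','g3')
plan(.513,.3005,.09,-1.65)"
```

```text
time: 49.65
eef_pos: [0.519, 0.2989, 0.2061]
tcp_rot: [-0.678, 0.735, 0.0, -0.001]
contact_force: [1.1, -0.2, 0.4]
opening: 0.007
pos [0.5191 0.2987 0.2067] yaw -1.653 tilt 0.0013 q6 2.01 F [ 0.2  0.1 -0.3] op -0.003 t 49.8
  turn(rv) [ 0.001 -0.001 -0.003] shift in CURRENT axes [ -1.4   6.1 116.7] | in NEW axes [ -1.3   6.2 116.7]
```

View pics/g2.png

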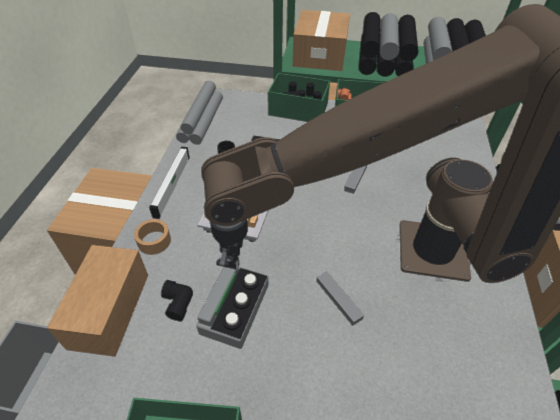

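View pics/g3.png

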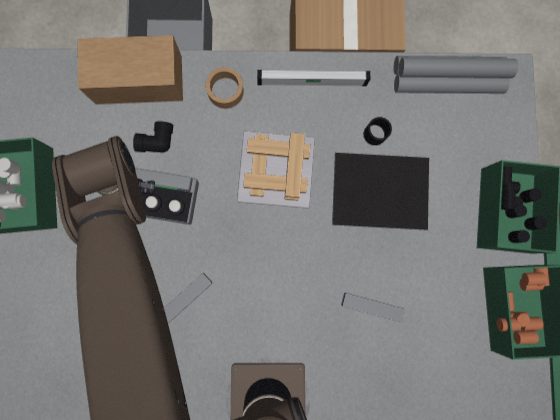

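```bash
python3 -c "
import cv2
a=cv2.imread('pics/g3.png')[120:220,220:340]; cv2.imwrite('pics/g4.png',cv2.resize(a,None,fx=6,fy=6,interpolation=cv2.INTER_CUBIC))"
```

```text
(no output)
```

View pics/g4.png

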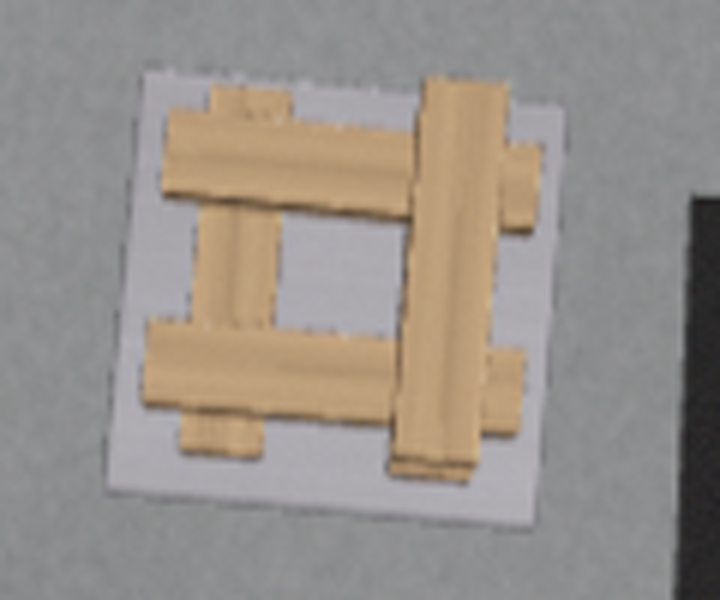

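```bash
python3 -c "
from h import *
def quad(n,q,o,s,z):
  uv=np.array(q,float)/s+o-0.4; P=back(n,uv,z)[:,:2]; c=P.mean(0)
  L=(P[1]-P[0])+(P[2]-P[3]); W=(P[3]-P[0])+(P[2]-P[1])
  ax=L if np.linalg.norm(L)>np.linalg.norm(W) else W
  d=c-[.6017,-.0201]; y=-.08; print(c.round(4),'pan-frame mm',(np.array([[np.cos(y),np.sin(y)],[-np.sin(y),np.cos(y)]])@d*1e3).round(1),'yaw %.3f'%((np.arctan2(ax[1],ax[0])+np.pi/2)%np.pi-np.pi/2),np.linalg.norm(L)/2,np.linalg.norm(W)/2)
O=np.array([220,120])
quad('top',[(147,72),(563,108),(533,523),(107,490)],O,6,.045)
quad('top',[(168,110),(541,146),(534,232),(163,195)],O,6,.093)
quad('top',[(148,320),(526,350),(518,434),(143,403)],O,6,.093)
quad('top',[(427,77),(509,83),(476,465),(393,458)],O,6,.117)
quad('top',[(212,86),(291,92),(262,456),(180,452)],O,6,.069)
"
```

```text
[ 0.6013 -0.0197] pan-frame mm [-0.4  0.4] yaw -0.082 0.18554457437091473 0.1863196106964369
[ 0.6459 -0.0241] pan-frame mm [44.3 -0.5] yaw 1.478 0.15824337517292134 0.03699317896111616
[ 0.5576 -0.0167] pan-frame mm [-44.2  -0.1] yaw 1.494 0.15872343543439685 0.03561003958172331
[ 0.5986 -0.0646] pan-frame mm [  0.5 -44.6] yaw -0.090 0.034213843202009035 0.1608123999847432
[0.6078 0.0247] pan-frame mm [ 2.5 45.1] yaw -0.078 0.03469444323869247 0.16008569288888524
```

```bash
python3 -m crank '-1 6 60 0 0 0;0 0 60 0 0 0;0 0 9 0 0 0;0 0 0 0 0 0;0 0 0 0 0 0'; python3 -c "
from h import *
plan(.513,.3005,.0715,-1.65)"
```

```text
time: 50.38
eef_pos: [0.5155, 0.3023, 0.0818]
tcp_rot: [-0.678, 0.735, -0.001, 0.003]
contact_force: [0.8, -0.1, 0.6]
opening: 0.004
pos [0.5155 0.3023 0.0818] yaw -1.652 tilt 0.0060 q6 2.01 F [ 0.8 -0.1  0.6] op 0.004 t 50.4
  turn(rv) [-0.005  0.003 -0.002] shift in CURRENT axes [ 2.   2.4 10.3] | in NEW axes [ 2.   2.4 10.3]
```

```bash
python3 -m crank '2 2 4 0 0 0;0 0 4 0 0 0;0 0 0 0 0 0;0 0 0 0 0 0'|grep -E 'eef|cont'; python3 -m crank '0 0 2 0 0 0;0 0 2 0 0 0;0 0 0 0 0 0' | grep -E 'eef|cont';python3 -m crank '0 0 2 0 0 0;0 0 0 0 0 0' | grep -E 'eef|cont';python3 -m crank '0 0 2 0 0 0;0 0 0 0 0 0' | grep -E 'eef|cont'
```

```text
eef_pos: [0.5114, 0.3, 0.0709]
contact_force: [1.0, 0.0, 2.1]
eef_pos: [0.5114, 0.3, 0.0667]
contact_force: [0.5, 0.8, 4.9]
eef_pos: [0.5115, 0.3001, 0.066]
contact_force: [-1.7, -1.1, 10.7]
eef_pos: [0.5116, 0.3001, 0.0658]
contact_force: [-6.1, -2.8, 18.7]
```

```bash
python3 -m crank '0 0 -10 0 0 0;0 0 -25 0 0 0;0 0 0 0 0 0;0 0 0 0 0 0'|grep -E 'eef|cont'; python3 -c "
from h import *
plan(.5025,.2405,.078,-1.65)"
```

```text
eef_pos: [0.5099, 0.2995, 0.0957]
contact_force: [0.2, -0.1, -1.3]
pos [0.5099 0.2995 0.0957] yaw -1.651 tilt 0.0027 q6 2.01 F [ 0.2 -0.1 -1.3] op -0.001 t 52.2
  turn(rv) [ 0.002 -0.001 -0.001] shift in CURRENT axes [59.4  2.6 17.8] | in NEW axes [59.4  2.7 17.7]
```

```bash
python3 -m crank '30 1 0 0 0 0;29 1 0 0 0 0;0 0 0 0 0 0;0 0 16 0 0 0;0 0 0 0 0 0'|grep -E 'eef|cont'; python3 -m crank '0 0 0 0 0 0'>/dev/null;python3 -c "
from h import *
plan(.5025,.2405,.0715,-1.65)
shot('side','k5',(180,190,340,310),5)"
```

```text
eef_pos: [0.5025, 0.2414, 0.0787]
contact_force: [-0.5, 0.6, -0.7]
pos [0.5039 0.2417 0.0806] yaw -1.651 tilt 0.0011 q6 1.92 F [1.  0.6 0.1] op -0.005 t 53.0
  turn(rv) [ 0.001 -0.    -0.001] shift in CURRENT axes [1.3 1.3 9.1] | in NEW axes [1.3 1.3 9.1]
```

View pics/k5.png

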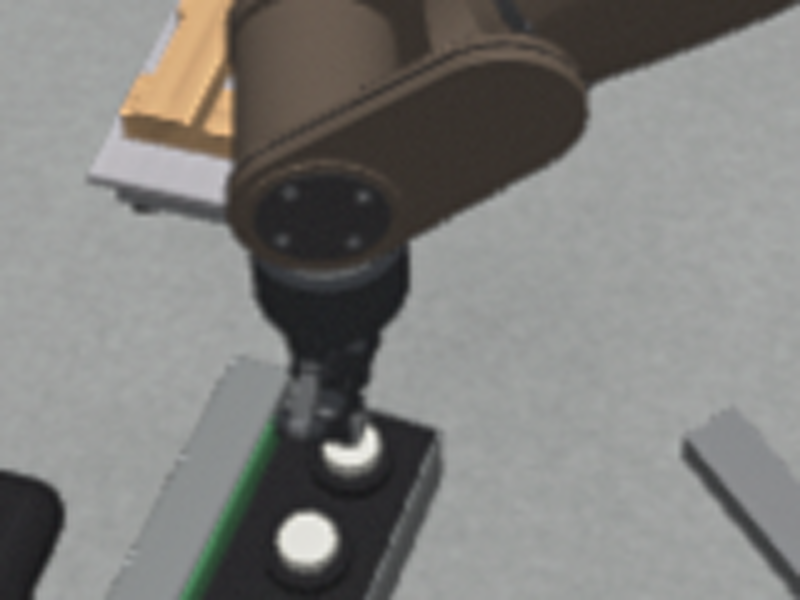

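```bash
python3 -m crank '1 1 5 0 0 0;0 0 4 0 0 0;0 0 0 0 0 0;0 0 0 0 0 0'|grep -E 'eef|cont'; python3 -m crank '0 0 2 0 0 0;0 0 2 0 0 0;0 0 0 0 0 0' | grep -E 'eef|cont';python3 -m crank '0 0 2 0 0 0;0 0 0 0 0 0' | grep -E 'eef|cont';python3 -m crank '0 0 2 0 0 0;0 0 0 0 0 0' | grep -E 'eef|cont'
```

```text
eef_pos: [0.5032, 0.2403, 0.0724]
contact_force: [-0.2, -0.0, 0.6]
eef_pos: [0.5033, 0.2403, 0.0686]
contact_force: [-1.9, -0.6, 2.9]
eef_pos: [0.5034, 0.2403, 0.0666]
contact_force: [-2.1, -1.3, 4.8]
eef_pos: [0.5034, 0.2404, 0.0659]
contact_force: [-4.0, -1.5, 12.2]
```

Right key bottomed. Lift away straight up, then back off from the tower and check.

```bash
python3 -m crank '0 0 -10 0 0 0;0 0 -40 0 0 0;0 0 -60 0 0 0;0 0 -30 0 0 0;0 0 0 0 0 0'|grep -E 'eef|cont'; python3 -m crank '-40 0 0 0 0 0;-40 0 0 0 0 0;0 0 0 0 0 0;0 0 0 0 0 0'; python3 -c "
from h import *
shot('top','z1',(100,100,340,260),3);shot('side','z2',(160,150,360,310),3)"
```

```text
eef_pos: [0.5047, 0.2408, 0.2072]
contact_force: [-0.1, -1.7, -0.9]
time: 55.55
eef_pos: [0.5086, 0.3194, 0.202]
tcp_rot: [-0.678, 0.735, 0.001, -0.002]
contact_force: [0.1, -0.3, 0.5]
opening: -0.005
```

View pics/z1.png

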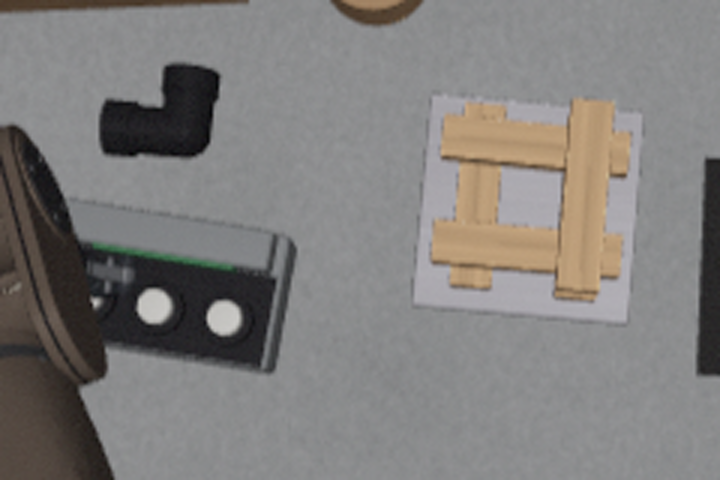

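View pics/z2.png

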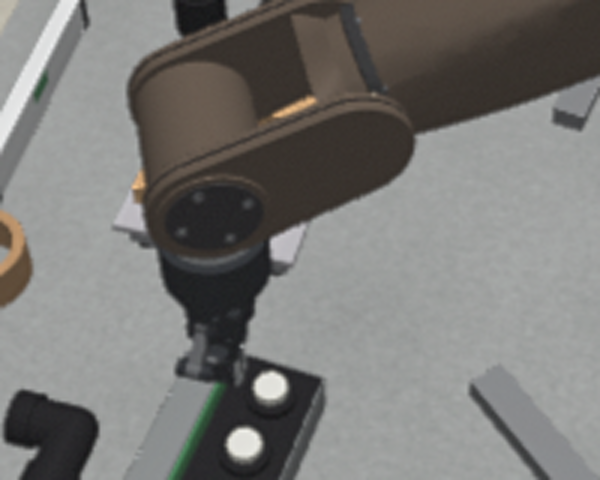

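The tower stands unchanged, the visible keys are up and the elbow is in place. The gripper is clear at z = 0.20, so I'm handing in.

```bash
python3 -c "
from plant import ctrl
print(ctrl.sign_off())"
```

```text
the job is handed in; nothing more can be done
None
```

The order is weighed out and handed in after about 56 s. I zeroed the empty scale with the left key, stacked all 5 battens as a crosswise tower (2 + 2 + 1), then pressed the middle key and the right key separately.

- **Keys:** each was pressed until it bottomed, at about 10 N for the left, 19 N for the middle and 12 N for the right. Key travel can't be read directly. I judged it from contact at about 71–72 mm and the stop at about 66 mm.
- **One batten knocked:** the first batten of layer 2 was shoved about 40 mm out of place while the arm was away from it. I picked it up again and put it back.
- **Tower position:** a top-view check before the last two presses put the four battens I could measure within about 3 mm of their places and square to within about 0.02 rad. The fifth, the right-hand one in layer 1, lies almost hidden under the top batten; measured earlier, it was about 2 mm off.
- **After the presses:** the last pictures show the tower unchanged, the middle and right keys up, the elbow in place and the gripper clear at z = 0.20. The left key was mostly hidden by the arm in that last view. The coupling was out of the last top crop and only partly in the side one; it stood in its place in the full view taken before the last two presses.
- **Cameras:** the top and side views disagreed by 3–4 mm in x, so I used the mean.

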